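# Fetch the salt from behind the popcorn tubs

## Task

Stand all three striped popcorn tubs over on the pink side tray, then fetch the yellow salt shaker from behind them and stand it in the middle of the cork coaster while the tubs are still out of the way. After that put each tub back upright on the mat of its own colour, centred on the white square. Keep the shaker from tipping over and leave the brass trophy alone.

Things in the scene. Friction and masses are not known exactly. Their poses are not given: they have to be found in the camera images.
- tub_red: Loose open-topped square popcorn tub of rigid plastic, white with red vertical stripes, red rim and red inner floor; 48 x 48 mm outside, 105 mm tall, walls 3 mm, about 70 g. Origin at the centre of its underside, z up, x and y square to its sides. It starts standing on the mat of its own colour.
- tub_blue: Loose open-topped square popcorn tub of rigid plastic, white with blue vertical stripes, blue rim and blue inner floor; 48 x 48 mm outside, 105 mm tall, walls 3 mm, about 70 g. Origin at the centre of its underside, z up, x and y square to its sides. It starts standing on the mat of its own colour.
- tub_green: Loose open-topped square popcorn tub of rigid plastic, white with green vertical stripes, green rim and green inner floor; 48 x 48 mm outside, 105 mm tall, walls 3 mm, about 70 g. Origin at the centre of its underside, z up, x and y square to its sides. It starts standing on the mat of its own colour.
- shaker: Loose salt shaker, a round cylinder 42 mm in diameter and 52 mm tall, yellow below, the top 16 mm a domed steel cap (narrower in its top 5 mm), about 110 g. Origin at the centre of its underside, z up. It starts on the wooden board, 12 mm above the table, hemmed in by the tubs on three sides, about 60 mm off centre to centre: too close for a gripper to reach down between them.
- mat_red: Fixed thin red mat, 85 x 60 x 2 mm, with a white 50 mm square where the red tub stands. Origin on its underside below the square's centre; the mat runs 55 mm to its -x, 30 mm to +x and to both y sides; z up. It lies on a fixed wooden board 165 x 200 x 12 mm, so its top is 14 mm above the table. The three mats are turned alike, about 87, 87 and 126 mm apart, centre to centre.
- mat_blue: Fixed thin blue mat, 85 x 60 x 2 mm, with a white 50 mm square where the blue tub stands. Origin on its underside below the square's centre; the mat runs 55 mm to its -x, 30 mm to +x and to both y sides; z up. It lies on a fixed wooden board 165 x 200 x 12 mm, so its top is 14 mm above the table. The three mats are turned alike, about 87, 87 and 126 mm apart, centre to centre.
- mat_green: Fixed thin green mat, 85 x 60 x 2 mm, with a white 50 mm square where the green tub stands. Origin on its underside below the square's centre; the mat runs 55 mm to its -x, 30 mm to +x and to both y sides; z up. It lies on a fixed wooden board 165 x 200 x 12 mm, so its top is 14 mm above the table. The three mats are turned alike, about 87, 87 and 126 mm apart, centre to centre.
- side_tray: Fixed flat rimless pink tray, 300 mm (its x) x 110 mm (its y) x 8 mm. Origin at the centre of its underside on the table; its top is 8 mm above. Empty at the start, with room for the three tubs in a row along x, about 95 mm apart.
- coaster: Fixed round cork coaster, 96 mm in diameter, 8 mm thick, flat top. Origin at the centre of its underside on the table. Empty at the start; across the table from the pink tray, on the other side of the board.
- trophy: Bystander: loose small brass trophy cup on a dark round foot 56 mm in diameter, 100 mm tall, 62 mm over its two handles, standing beyond one far corner of the board (an amber jar of like size stands beyond the other). Origin at the centre of its underside. Not to be disturbed.

How it is judged (in metres and radians):
On the way, in this order (a step that is already met when the one before it is completed fails the run):
1. all three tubs stand upright on the pink side tray, let go (x of tub_red in the frame of side_tray between -0.145 and 0.145 m and y of tub_red in the frame of side_tray between -0.052 and 0.052 m and z of tub_red in the frame of side_tray between 0.003 and 0.014 m and angle between each of tub_red, tub_blue, tub_green's own z axis and vertical below 0.12 rad and contact force between each of tub_red, tub_blue, tub_green and the fingers below 0.1 N and x of tub_blue in the frame of side_tray between -0.145 and 0.145 m and y of tub_blue in the frame of side_tray between -0.052 and 0.052 m and z of tub_blue in the frame of side_tray between 0.003 and 0.014 m and x of tub_green in the frame of side_tray between -0.145 and 0.145 m and y of tub_green in the frame of side_tray between -0.052 and 0.052 m and z of tub_green in the frame of side_tray between 0.003 and 0.014 m), for 0.2 s.
2. the shaker stands upright on the coaster, let go, while all three tubs still stand on the side tray (all of step 1 and horizontal distance between shaker and coaster below 0.015 m and z of shaker in the frame of coaster between 0.003 and 0.014 m and angle between shaker's own z axis and vertical below 0.12 rad and contact force between shaker and the fingers below 0.1 N), for 0.2 s.
At the end, for the whole second after the job is handed in: The shaker stands upright on the cork coaster, its centre within 15 mm of the coaster's; each tub stands upright on the mat of its own colour, its centre within 12 mm of the centre of the white square; all are let go and at rest (horizontal distance between shaker and coaster below 0.015 m and z of shaker in the frame of coaster between 0.003 and 0.014 m and angle between each of shaker, tub_red, tub_blue, tub_green's own z axis and vertical below 0.12 rad and contact force between each of shaker, tub_red, tub_blue, tub_green and the fingers below 0.1 N and linear speed of each of shaker, tub_red, tub_blue, tub_green below 0.02 m/s and horizontal distance between tub_red and mat_red below 0.012 m and z of tub_red in the frame of mat_red between -0.003 and 0.008 m and horizontal distance between tub_blue and mat_blue below 0.012 m and z of tub_blue in the frame of mat_blue between -0.003 and 0.008 m and horizontal distance between tub_green and mat_green below 0.012 m and z of tub_green in the frame of mat_green between -0.003 and 0.008 m); the robot touches nothing.
It fails at once if the trophy is disturbed (moved more than 20 mm or tipped) (distance of trophy from where it was at the start of the episode above 0.02 m or angle between trophy's own z axis and vertical above 0.5 rad).
It fails at once if the shaker is tipped over (more than 60 degrees) (angle between shaker's own z axis and vertical above 1.05 rad).
It also fails if it takes over 131 s, if anything falls off the work surface, if the arm or the gripper's body presses on something with over 40 N, if the wrist force passes 120 N, or if a joint passes its speed limit or range.

## Robot

A 6-joint arm with a two-finger parallel gripper is mounted at the origin on the work surface. World frame = base frame: x ahead of the robot, y to its left, z up, the work surface at z = 0. Lengths are in mm, angles in rad, forces in N, time in s.
With the tool pointing down it reaches from about 275 to 750 mm from the base axis. Payload 10.2 kg.
Tool frame: the origin (TCP) lies midway between the tips of the shut fingers; the grasp point (between the pads) lies 19 mm behind it; y points along the fingers, z is the direction in which the jaws open and shut, and the axes are right-handed (so a half turn about y gives the same grasp; the last joint's range is limited). The gripper opens to 85 mm and grips with 20 to 120 N. Pads are 22 mm wide; open, the fingers measure 114 mm over their backs; the gripper's body (76 mm by 85 mm) begins 54 mm behind the grasp point. The pads swing forward as they close: fully open they stand 13 mm farther back than shut.
Start: joints at [1.084, 0.313, 1.498, -0, 1.331, -0.223], TCP at [136.907, 506.841, 231.294] pointing down, gripper open.
Joint ranges: [-2.94, 2.94], [-0.97, 2.17], [0.19, 2.56], [-1.23, 4.37], [0.02, 3.11], [-2.88, 2.88]. Speed limits (rad/s): [2.39, 2.39, 3.01, 3.14, 3.14, 3.14].

## Interface

Orientations are given as a unit quaternion [w, x, y, z].
In Python, from rig import ctrl gives the robot as it stands.
- The arm moves only by the shell command python3 -m inch 'ROWS' [OPENING] [FORCE]. ROWS is JSON, one flat list of numbers, 6 for each row, row after row: the shift along the tool's x, y, z in cm, then the turn, a rotation vector about the tool's x, y, z in rad. A call has 1 to 8 rows; each row is the pose to reach, as a shift and turn from the pose commanded when the call began, along the tool's axes at that moment; what a row does not reach only later rows make up. A row lasts 1/12 s, in which the tool goes at most 41.7 mm and 7.16 degrees, less where a joint would pass 70% of its speed; a pose out of reach is approached as far as the arm can. A call with a gripper value outside its range is refused whole. OPENING is the gripper command: -1 is fully open, 1 is shut, values between are in proportion, set as the call begins (- or left out, the last holds). The fingers move at their own pace and stop on an object; FORCE is the grip in N (left out, the last holds). Time passes only in rows, so rows that repeat a pose let the fingers close. It gives the time, the measured TCP pose, the force and the opening at its end, in the units of the state.
- ctrl.sense(): the state, without advancing time (a new reading comes with each control period).
- ctrl.capture(name): name is "scene" or "top"; returns the picture (480x640x3 uint8, red, green, blue); there is no depth.
- ctrl.get_calibration(name): a dict with "fx", "fy", "cx", "cy" (pixels), "world_to_cam" (4x4, takes a point from world to camera coordinates). Camera axes: x right, y down, z forward; pixel columns grow to the right and rows downward; lengths in mm; the calibration is good to about 2 mm. A picture is of the moment at which its call begins. get_calibration takes no time and is no camera call.
- ctrl.finish_job(): hands the job in, once; it reports no verdict.
Trained networks look in the newest picture that a camera, given by its name, has taken for a name from the list of things; names that differ only in an ending like _2 or _b are one class to them, and where a whole thing is asked for, a point or a joint stands for the part that bears it (a point fixed in the world has none). Each returns a list of dicts, best first, with "score" (0 to 1); they miss things now and then, are a little off and sometimes report something else, mostly with a low value. They report only what shows in the picture. A call takes as long as a camera call.
- ctrl.search_frame(thing, camera): "uv" ([column, row] in pixels, amid what is visible of it).
The state is a dict: "time_s": time; "joints": joint angles; "dq": joint speeds; "tau": joint torques, N m; "eef_pos": TCP position; "ee_rot": TCP orientation; "force": force on the tool from outside, world axes, zero at the start; "wrist_torque": the same for the moment, N m; "grip_width": opening from 0.0 (shut) to 1.0 (fully open).
Only numpy, scipy, OpenCV 4.12 (cv2) and the standard library are available. Lean on these libraries where they do the work, as an engineer would, in place of code of your own. Each camera call takes 0.05 s, during which the arm holds its last target.

## Working session

There is one attempt and no reset: what is moved stays moved. The work goes in short steps, Python scripts to look and compute and a shell command to move; the robot and the scene stay as the last step left them, time stands still between calls to the robot, and variables do not carry over. Pictures are saved under pics/ and viewed, and the job is handed in when it is done.

```bash
ls; mkdir -p pics
cat > look.py <<'E'
import cv2,sys
from rig import ctrl
for c in sys.argv[2:]:
    cv2.imwrite(f'pics/{sys.argv[1]}_{c}.png', ctrl.capture(c)[:,:,::-1])
E
python3 look.py a scene top
python3 - <<'E'
from rig import ctrl
import numpy as np
np.set_printoptions(precision=4,suppress=True)
print(ctrl.sense())
for c in("scene","top"): print(ctrl.get_calibration(c))
for t in "tub_red tub_blue tub_green shaker mat_red mat_blue mat_green side_tray coaster trophy".split():
    print(t,[(np.round(d['uv'],1).tolist(),round(d['score'],2)) for d in ctrl.search_frame(t,"top")][:3])
E
```

```text
pics
{'time_s': 0.1, 'joints': array([ 1.0836,  0.3134,  1.4984,  0.    ,  1.331 , -0.2234]), 'dq': array([ 0.0007, -0.0009, -0.0019,  0.0004,  0.0013, -0.0004]), 'tau': array([  0.0043, -41.2897, -26.0139,  -0.0001,   0.0031,  -0.    ]), 'eef_pos': array([136.782 , 506.6352, 230.7834]), 'ee_rot': array([-0.7006,  0.7014, -0.0931,  0.0928]), 'force': array([ 0.5321, -0.0742,  0.7765]), 'wrist_torque': array([-0.045 ,  0.0076,  0.0171]), 'grip_width': 0.9979864053079206}
{'fx': 453.7005505942687, 'fy': 453.7005505942687, 'cx': 321.6520591223184, 'cy': 234.33277596941588, 'world_to_cam': array([[   0.5218,    0.8531,    0.0056, -293.7158],
       [   0.738 ,   -0.4481,   -0.5044, -408.8846],
       [  -0.4278,    0.2673,   -0.8634, 1143.6056],
       [   0.    ,    0.    ,    0.    ,    1.    ]])}
{'fx': 445.3179888087454, 'fy': 445.3179888087454, 'cx': 320.9245243710505, 'cy': 236.88488550361726, 'world_to_cam': array([[ -0.0031,  -0.9996,   0.0286, -15.196 ],
       [ -0.9841,  -0.0021,  -0.1774, 559.6978],
       [  0.1774,  -0.0287,  -0.9837, 681.7857],
       [  0.    ,   0.    ,   0.    ,   1.    ]])}
tub_red [([270.1, 238.2], 0.73)]
tub_blue [([319.0, 273.2], 0.78)]
tub_green [([347.1, 227.8], 0.77)]
shaker [([307.2, 234.9], 0.79)]
mat_red [([277.8, 268.8], 0.83), ([346.5, 228.8], 0.69), ([267.4, 238.8], 0.43)]
mat_blue [([312.1, 300.5], 0.87), ([404.3, 162.9], 0.68)]
mat_green [([342.6, 258.1], 0.94)]
side_tray [([145.0, 300.1], 0.81)]
coaster [([482.6, 276.0], 0.62)]
trophy []
```

View pics/a_top.png

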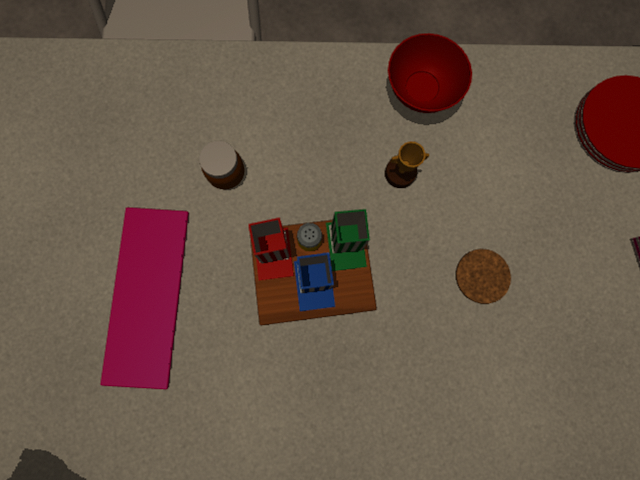

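View pics/a_scene.png

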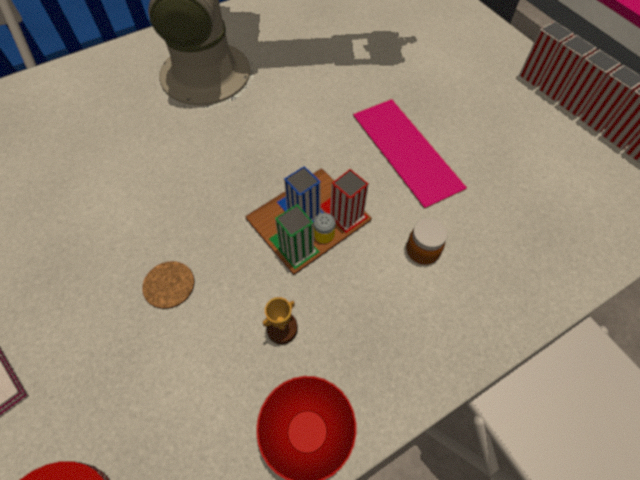

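Run:
```python
import cv2
a=cv2.imread('pics/a_top.png')[195:335,235:390]
cv2.imwrite('pics/a_top_crop.png',cv2.convertScaleAbs(cv2.resize(a,None,fx=4,fy=4,interpolation=cv2.INTER_CUBIC),alpha=1.6))
a=cv2.imread('pics/a_scene.png')[160:280,240:380]
cv2.imwrite('pics/a_scene_crop.png',cv2.resize(a,None,fx=4,fy=4,interpolation=cv2.INTER_CUBIC))
```

```text
(no output)
```

View pics/a_top_crop.png

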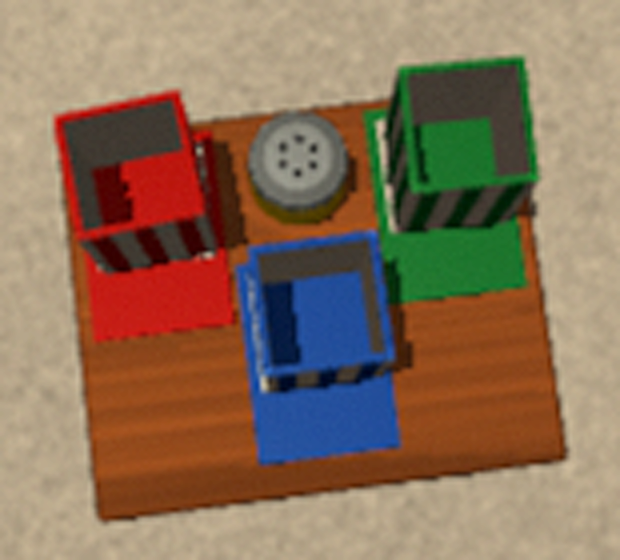

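View pics/a_scene_crop.png

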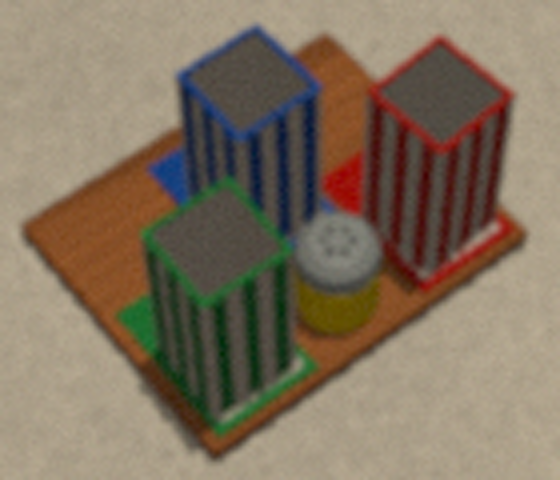

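```bash
cat > geo.py <<'E'
import numpy as np, cv2
from scipy.optimize import least_squares
from rig import ctrl
def ray(cam,uv,z):
    K=ctrl.get_calibration(cam);T=np.array(K['world_to_cam']);R=T[:3,:3];t=T[:3,3]
    d=R.T@np.array([(uv[0]-K['cx'])/K['fx'],(uv[1]-K['cy'])/K['fy'],1]);c=-R.T@t
    return (c+d*(z-c[2])/d[2])[:2]
def fit(P,L,yaw0):
    P=np.array(P);L=np.array(L,float)
    def f(p):
        c,s=np.cos(p[2]),np.sin(p[2]);return (L@np.array([[c,s],[-s,c]])+p[:2]-P).ravel()
    r=least_squares(f,[*P.mean(0),yaw0]);return np.round([*r.x[:2],np.degrees(r.x[2])],1),np.round(np.abs(r.fun).max(),1)
E
cat > m1.py <<'E'
from geo import *
def cu(cam,c): return (c[0]+.5)/4-.5+(235 if cam=='top' else 240),(c[1]+.5)/4-.5+(195 if cam=='top' else 160)
S=[(24,24),(24,-24),(-24,-24),(-24,24)] # tl,tr,br,bl in top image (x up, y left)
top=dict(red=[(57,115),(180,93),(217,215),(83,237)],green=[(401,68),(524,58),(537,178),(412,190)],blue=[(248,248),(376,232),(394,358),(264,374)])
# scene: top(-?) corners: top,right,bottom,left
sc=dict(red=[(440,38),(513,95),(443,152),(369,90)],green=[(230,178),(292,243),(207,308),(143,235)],blue=[(258,28),(322,87),(240,140),(179,75)])
for k in top:
    P=[ray('top',cu('top',c),119) for c in top[k]];print(k,'top',*fit(P,S,0))
    P=[ray('scene',cu('scene',c),119) for c in sc[k]]
    print(k,'scene',*fit(P,[(-24,24),(24,24),(24,-24),(-24,-24)],0))
m=dict(red=[(97,341),(235,322),(210,133)],blue=[(260,464),(400,447),(237,268)],green=[(390,302),(525,286),(365,113)])
for k in m:
    L=[(-55,30),(-55,-30),(30,-30) if k=='red' else (30,30)]
    P=[ray('top',cu('top',c),14) for c in m[k]];print('mat',k,*fit(P,L,0))
P=[ray('top',cu('top',c),12) for c in [(98,520),(566,459)]];d=P[0]-P[1];print('board y edge',np.linalg.norm(d),np.degrees(np.arctan2(-d[0],d[1])))
for cam,n in(('top','a_top'),('scene','a_scene')):
    hsv=cv2.cvtColor(cv2.imread(f'pics/{n}.png'),cv2.COLOR_BGR2HSV)
    mk=cv2.inRange(hsv,(160,150,80),(174,255,255))
    mk[:, :90]=0
    if cam=='scene': mk[:,500:]=0
    cs,_=cv2.findContours(mk,cv2.RETR_EXTERNAL,2);c=max(cs,key=cv2.contourArea)
    W=np.float32([ray(cam,p[0],8) for p in c]);(x,y),(w,h),a=cv2.minAreaRect(W);print(cam,'tray',x,y,w,h,a)
    im=cv2.imread(f'pics/{n}.png'); box=(483,276) if cam=='top' else (168,284)
    lab=cv2.GaussianBlur(im,(3,3),0); r=36; x0,y0=box; sub=cv2.cvtColor(lab[y0-r:y0+r,x0-r:x0+r],cv2.COLOR_BGR2HSV)
    mk=cv2.inRange(sub,(0,100,20),(25,255,255));cs,_=cv2.findContours(mk,cv2.RETR_EXTERNAL,2);c=max(cs,key=cv2.contourArea)
    W=np.float32([ray(cam,p[0]+[x0-r,y0-r],8) for p in cv2.convexHull(c)]);print(cam,'coaster',cv2.fitEllipse(W))
print('shaker',ray('top',cu('top',(298,158)),64),ray('scene',cu('scene',(338,237)),64))
print('trophy foot',ray('top',(402,173),8),ray('scene',(282,328),10),'top',ray('top',(412,154),100))
E
python3 m1.py
```

```text
red top [548.8  64.7  12.6] 2.1
red scene [549.8  67.4  12.1] 1.7
green top [564.9 -59.7   5. ] 1.0
green scene [565.8 -58.2   8.4] 2.5
blue top [497.5  -4.3   7.4] 0.8
blue scene [499.3  -3.7   7.6] 2.0
mat red [549.8  67.2   7.8] 1.7
mat blue [498.2  -3.3   7. ] 1.1
mat green [566.1 -58.    6.9] 1.3
board y edge 197.77491728751102 7.1353696798810375
top tray 467.7783508300781 278.812255859375 107.93157958984375 297.3833312988281 86.37999725341797
top coaster ((499.8038635253906, -297.3667907714844), (95.43975830078125, 96.36026000976562), 14.536619186401367)
scene tray 470.79510498046875 277.5934143066406 107.91323852539062 296.0980529785156 86.4312744140625
scene coaster ((503.0187072753906, -297.87066650390625), (93.49004364013672, 95.31985473632812), 89.56838989257812)
shaker [561.69872436   3.95200835] [561.93520548   5.59682926]
trophy foot [ 684.23067175 -162.768219  ] [ 687.98919896 -158.36895399] top [ 685.22072739 -159.61239143]
```

```bash
cat > to.py <<'E'
# usage: to.py x y z [yawdeg] : shift/turn needed in tool axes (cm, rad)
import sys,numpy as np
from scipy.spatial.transform import Rotation as Ro
from rig import ctrl
s=ctrl.sense();q=s['ee_rot'];R=Ro.from_quat([q[1],q[2],q[3],q[0]])
p=np.array(s['eef_pos']);M=R.as_matrix()
a=[float(v) for v in sys.argv[1:]]
yaw=np.radians(a[3] if len(a)>3 else 7.1)
z=np.array([np.cos(yaw),np.sin(yaw),0]);
if z@M[:,2]<0 : z=-z
y=np.array([0,0,-1.]);T=np.column_stack([np.cross(y,z),y,z])
print('t',round(s['time_s'],2),'pos',np.round(p,1),'F',np.round(s['force'],1),'grip',round(s['grip_width'],3),'j',np.round(s['joints'],2))
print('tool axes x',np.round(M[:,0],3),'z',np.round(M[:,2],3))
print('shift cm',np.round(M.T@(np.array(a[:3])-p)/10,2),'turn',np.round(Ro.from_matrix(M.T@T).as_rotvec(),3))
E
python3 to.py 498.8 -3.8 190
```

```text
t 0.6 pos [136.9 506.8 231.3] F [-0.2 -0.3 -0.5] grip 0.996 j [ 1.08  0.31  1.5   0.    1.33 -0.22]
tool axes x [ 0.965 -0.261 -0.   ] z [ 0.261  0.965 -0.   ]
shift cm [ 48.25   4.13 -39.86] turn [0.    1.183 0.   ]
```

```bash
python3 -m inch '[3,0,-2.5,0,0.07,0, 6,0,-5,0,0.14,0, 9,0,-7.5,0,0.22,0, 12,0,-10,0,0.3,0, 15,0,-12.5,0,0.38,0, 18,0,-15,0,0.46,0, 21,0,-17.5,0,0.54,0, 24,0,-20,0,0.6,0]' -1 25; python3 to.py 498.8 -3.8 190
```

```text
time_s: 1.27
eef_pos: [317.1, 249.5, 231.6]
ee_rot: [0.642, -0.641, 0.297, -0.297]
force: [1.5, 0.0, -0.0]
grip_width: 1.001
t 1.27 pos [317.1 249.5 231.6] F [ 1.5  0.  -0. ] grip 1.001 j [ 0.37  0.04  1.83  0.    1.27 -0.33]
tool axes x [ 0.647 -0.763  0.   ] z [0.763 0.647 0.001]
shift cm [31.07  4.16 -2.52] turn [-0.001  0.579  0.   ]
```

```bash
python3 -m inch '[4,0,0,0,0.08,0, 8,0,-0.5,0,0.16,0, 12,0,-1,0,0.24,0, 16,0,-1.3,0,0.32,0, 20,0,-1.6,0,0.4,0, 24,0,-2,0,0.47,0, 28,0,-2.2,0,0.54,0, 31,0,-2.5,0,0.58,0]'; python3 -m inch '[0,0,0,0,0,0,0,0,0,0,0,0,0,0,0,0,0,0]' ; python3 to.py 498.8 -3.8 130; python3 look.py b top scene; python3 -c "
import cv2
a=cv2.imread('pics/b_top.png')[150:380,180:440];cv2.imwrite('pics/b_c.png',cv2.resize(a,None,fx=2.5,fy=2.5))"
```

```text
time_s: 1.93
eef_pos: [500.2, -3.5, 231.2]
ee_rot: [0.53, -0.529, 0.468, -0.469]
force: [-0.9, 0.9, -0.7]
grip_width: 1.001
time_s: 2.18
eef_pos: [498.4, -0.3, 231.2]
ee_rot: [-0.531, 0.531, -0.467, 0.467]
force: [-0.0, 1.9, 0.9]
grip_width: 1.002
t 2.18 pos [ 4.984e+02 -3.000e-01  2.312e+02] F [-0.   1.9  0.9] grip 1.002 j [-0.24  0.25  1.58  0.    1.31 -0.36]
tool axes x [ 0.127 -0.992 -0.   ] z [ 0.992  0.127 -0.   ]
shift cm [ 0.36 10.12 -0.  ] turn [ 0.001  0.004 -0.   ]
```

View pics/b_c.png

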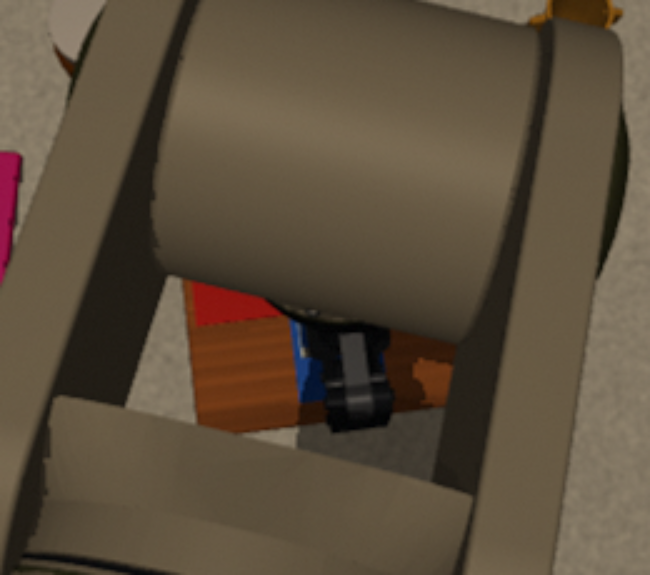

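View pics/b_scene.png

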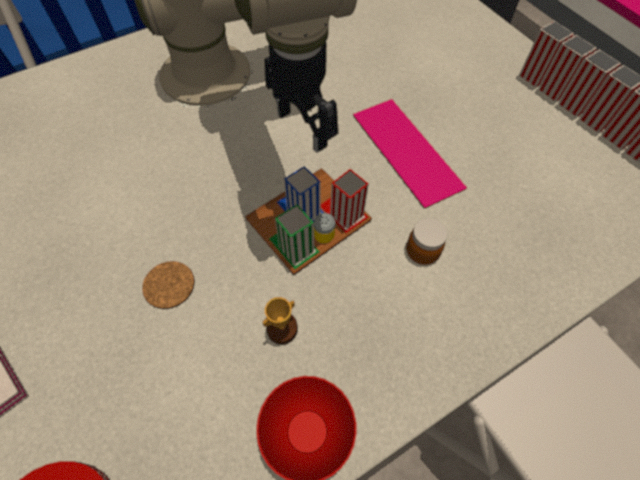

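```bash
python3 -m inch '[0.3,2,0,0,0.004,0, 0.36,4.5,0,0,0.004,0, 0.36,7,0,0,0.004,0, 0.36,9.5,0,0,0.004,0, 0.36,11.5,0,0,0.004,0, 0.36,13.5,0,0,0.004,0, 0.36,15,0,0,0.004,0, 0.36,15.4,0,0,0.004,0]'; python3 -m inch '[0,0,0,0,0,0,0,0,0,0,0,0]'; python3 to.py 498.8 -3.8 77; python3 look.py c scene;python3 -c "
import cv2
a=cv2.imread('pics/c_scene.png')[60:290,200:440];cv2.imwrite('pics/c_c.png',cv2.resize(a,None,fx=2.5,fy=2.5))"
```

```text
time_s: 2.95
eef_pos: [497.9, -3.2, 75.5]
ee_rot: [-0.53, 0.531, -0.469, 0.467]
force: [-0.1, 0.1, -0.2]
grip_width: 0.996
time_s: 3.12
eef_pos: [499.6, -4.0, 78.2]
ee_rot: [0.53, -0.53, 0.468, -0.468]
force: [0.6, 0.2, 0.9]
grip_width: 0.997
t 3.12 pos [499.6  -4.   78.2] F [0.6 0.2 0.9] grip 0.997 j [-0.24  0.44  1.76 -0.    0.94 -0.37]
tool axes x [ 0.124 -0.992  0.   ] z [0.992 0.124 0.001]
shift cm [-0.03  0.12 -0.08] turn [-0.001 -0.     0.   ]
```

View pics/c_c.png

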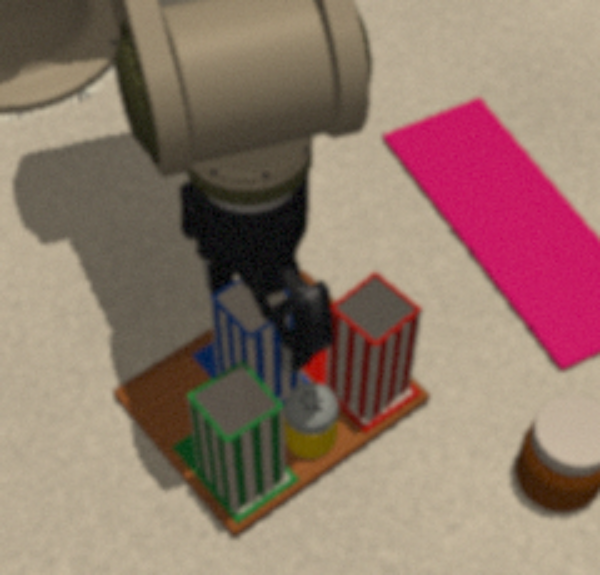

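The far finger sits between blue and the shaker, clear of both; closing.

```bash
python3 -m inch '[0,0,0,0,0,0,0,0,0,0,0,0,0,0,0,0,0,0,0,0,0,0,0,0,0,0,0,0,0,0,0,0,0,0,0,0]' 1 30;  python3 -m inch '[0,-1,0,0,0,0,0,-3,0,0,0,0,0,-5,0,0,0,0,0,-7,0,0,0,0,0,-9,0,0,0,0,0,-11,0,0,0,0,0,-12,0,0,0,0,0,-12,0,0,0,0]'; python3 to.py 469 278 200; python3 look.py d scene
```

```text
time_s: 3.67
eef_pos: [499.3, -4.4, 77.8]
ee_rot: [0.53, -0.53, 0.468, -0.468]
force: [-1.7, -1.1, 6.3]
grip_width: 0.562
time_s: 4.33
eef_pos: [500.1, -4.5, 199.6]
ee_rot: [0.531, -0.529, 0.467, -0.47]
force: [0.2, -0.3, 0.2]
grip_width: 0.56
t 4.33 pos [500.1  -4.5 199.6] F [ 0.2 -0.3  0.2] grip 0.56 j [-0.24  0.28  1.62  0.    1.23 -0.37]
tool axes x [ 0.123 -0.992  0.002] z [0.992 0.123 0.004]
shift cm [-28.42  -0.09   0.38] turn [-0.004 -0.001  0.002]
```

View pics/d_scene.png

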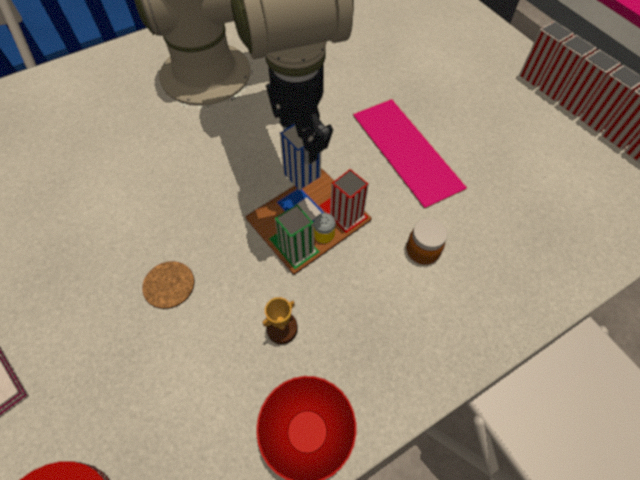

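```bash
python3 to.py 374.2 284.2 200;  python3 -m inch '[-2,0,-1,0,0,0,-5,0,-2,0,0,0,-9,0,-3,0,0,0,-13,0,-4,0,0,0,-17,0,-5,0,0,0,-21,0,-6,0,0,0,-25,0,-7,0,0,0,-28,0,-8,0,0,0]';python3 to.py 374.2 284.2 72.5
```

```text
t 4.38 pos [499.5  -4.4 197.8] F [-0.2  0.9 -1.3] grip 0.568 j [-0.24  0.29  1.63  0.    1.23 -0.37]
tool axes x [ 0.123 -0.992  0.001] z [0.992 0.123 0.001]
shift cm [-30.18  -0.25  -8.89] turn [-0.001 -0.001  0.001]
time_s: 5.05
eef_pos: [383.6, 265.9, 196.0]
ee_rot: [-0.529, 0.531, -0.469, 0.468]
force: [-0.2, 0.2, -0.0]
grip_width: 0.564
t 5.05 pos [383.6 265.9 196. ] F [-0.2  0.2 -0. ] grip 0.564 j [0.35 0.22 1.72 0.   1.21 0.23]
tool axes x [ 0.124 -0.992  0.   ] z [ 0.992  0.124 -0.002]
shift cm [-1.93 12.35 -0.68] turn [0.002 0.    0.   ]
```

```bash
python3 -m inch '[-1,1,-0.4,0,0,0,-2.1,3,-0.8,0,0,0,-2.1,5,-0.8,0,0,0,-2.1,7,-0.8,0,0,0,-2.1,9,-0.8,0,0,0,-2.1,10.5,-0.8,0,0,0,-2.1,11.3,-0.8,0,0,0,-2.1,11.3,-0.8,0,0,0]';python3 -m inch '[0,0,0,0,0,0,0,0,0,0,0,0]';python3 to.py 374.2 284.2 72.5
```

```text
time_s: 5.72
eef_pos: [373.9, 282.7, 82.0]
ee_rot: [-0.528, 0.531, -0.469, 0.468]
force: [1.2, -0.4, 0.2]
grip_width: 0.562
time_s: 5.88
eef_pos: [375.4, 283.6, 84.9]
ee_rot: [0.53, -0.529, 0.468, -0.469]
force: [-0.6, -0.7, -0.2]
grip_width: 0.563
t 5.88 pos [375.4 283.6  84.9] F [-0.6 -0.7 -0.2] grip 0.563 j [ 0.4   0.38  1.84 -0.    0.93  0.27]
tool axes x [ 0.123 -0.992 -0.   ] z [0.992 0.123 0.001]
shift cm [-0.07  1.24 -0.12] turn [-0.001 -0.001 -0.   ]
```

```bash
python3 -m inch '[0,0.4,0,0,0,0,0,0.8,0,0,0,0,0,1.2,0,0,0,0,0,1.2,0,0,0,0,0,1.2,0,0,0,0,0,1.2,0,0,0,0]';for i in 1 2 3; do python3 -m inch '[0,0,0,0,0,0]' | sed -n '2p;4p'; done
```

```text
time_s: 6.38
eef_pos: [375.0, 283.6, 72.3]
ee_rot: [0.53, -0.53, 0.468, -0.468]
force: [0.9, -0.0, -1.0]
grip_width: 0.564
eef_pos: [375.1, 283.6, 72.3]
force: [0.4, -0.3, -0.5]
eef_pos: [375.0, 283.6, 72.3]
force: [0.9, 0.3, 0.8]
eef_pos: [375.0, 283.6, 72.3]
force: [-0.9, 0.8, 0.6]
```

```bash
python3 -m inch '[0,0.08,0,0,0,0,0,0.08,0,0,0,0,0,0.08,0,0,0,0]'; python3 -m inch '[0,0,0,0,0,0,0,0,0,0,0,0,0,0,0,0,0,0,0,0,0,0,0,0]' -0.6; python3 -m inch '[0,-2,0,0,0,0,0,-4,0,0,0,0,0,-7,0,0,0,0,0,-10,0,0,0,0,0,-13,0,0,0,0,0,-14,0,0,0,0]' -1;python3 look.py e scene top;python3 to.py 548.5 67 220
```

```text
time_s: 6.88
eef_pos: [375.1, 283.6, 71.7]
ee_rot: [0.53, -0.53, 0.468, -0.468]
force: [-0.6, -0.4, 2.4]
grip_width: 0.565
time_s: 7.22
eef_pos: [375.0, 283.6, 71.4]
ee_rot: [-0.53, 0.53, -0.468, 0.468]
force: [-0.3, -0.6, 0.2]
grip_width: 0.794
time_s: 7.72
eef_pos: [376.1, 284.2, 215.5]
ee_rot: [0.532, -0.528, 0.467, -0.469]
force: [-0.3, -0.3, -0.5]
grip_width: 1.001
t 7.82 pos [375.7 283.9 213.2] F [-0.2 -0.4 -1. ] grip 1.002 j [0.4  0.21 1.68 0.   1.25 0.27]
tool axes x [ 0.123 -0.992 -0.001] z [0.992 0.123 0.004]
shift cm [23.65 -0.65 14.49] turn [-0.004 -0.001 -0.001]
```

View pics/e_scene.png

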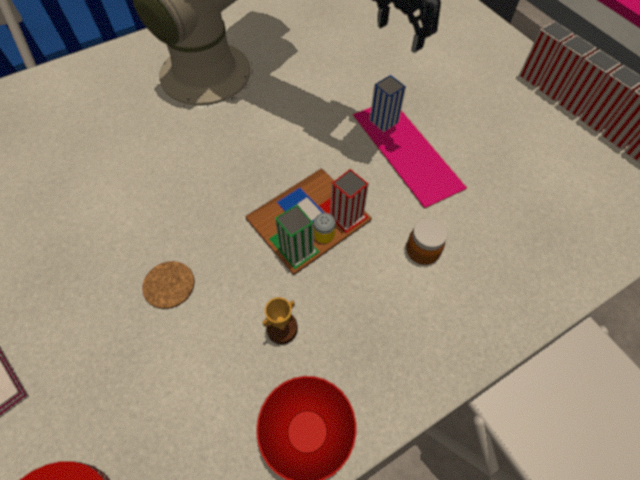

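View pics/e_top.png

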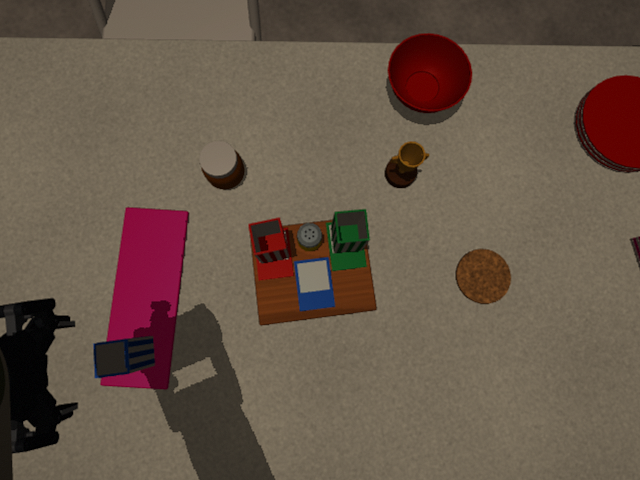

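```bash
python3 -m inch '[2,0,1.5,0,0,0,5,0,3.5,0,0,0,8,0,5.5,0,0,0,11,0,7.5,0,0,0,14,0,9.5,0,0,0,18,0,11.5,0,0,0,21,0,13.5,0,0,0,23.6,0,14.5,0,0,0]'; python3 -m inch '[0,0,0,0,0,0,0,0,0,0,0,0]'; python3 to.py 549.3 66.3 77
```

```text
time_s: 8.48
eef_pos: [549.1, 64.6, 209.4]
ee_rot: [-0.529, 0.53, -0.469, 0.468]
force: [0.5, 0.8, 0.0]
grip_width: 1.001
time_s: 8.65
eef_pos: [547.7, 66.1, 209.5]
ee_rot: [-0.529, 0.53, -0.47, 0.468]
force: [0.1, 0.4, -0.7]
grip_width: 1.001
t 8.65 pos [547.7  66.1 209.5] F [ 0.1  0.4 -0.7] grip 1.001 j [-0.09  0.39  1.45  0.    1.31 -0.21]
tool axes x [ 0.12  -0.993 -0.001] z [ 0.993  0.12  -0.003]
shift cm [ 0.02 13.25  0.2 ] turn [ 0.003 -0.003 -0.001]
```

```bash
python3 -m inch '[0,2,0.1,0,0,0, 0,4.5,0.1,0,0,0, 0,7,0.1,0,0,0, 0,9.5,0.1,0,0,0, 0,11.5,0.1,0,0,0, 0,12.7,0.1,0,0,0, 0,13.2,0.1,0,0,0,0,13.2,0.1,0,0,0]';  python3 -m inch '[0,0,0,0,0,0,0,0,0,0,0,0,0,0,0,0,0,0,0,0,0,0,0,0]'; python3 to.py 549.3 66.3 77; python3 look.py f scene;python3 -c "
import cv2
a=cv2.imread('pics/f_scene.png')[60:290,200:440];cv2.imwrite('pics/f_c.png',cv2.resize(a,None,fx=2.5,fy=2.5))"
```

```text
time_s: 9.32
eef_pos: [547.7, 68.3, 78.2]
ee_rot: [-0.529, 0.531, -0.469, 0.467]
force: [-0.8, 0.7, -0.3]
grip_width: 1.001
time_s: 9.65
eef_pos: [549.1, 67.4, 80.2]
ee_rot: [0.53, -0.53, 0.468, -0.469]
force: [-0.8, 0.0, 0.2]
grip_width: 0.998
t 9.65 pos [549.1  67.4  80.2] F [-0.8  0.   0.2] grip 0.998 j [-0.09  0.54  1.59  0.    1.01 -0.21]
tool axes x [ 0.123 -0.992  0.   ] z [0.992 0.123 0.001]
shift cm [0.11 0.32 0.  ] turn [-0.001 -0.001  0.   ]
```

View pics/f_c.png

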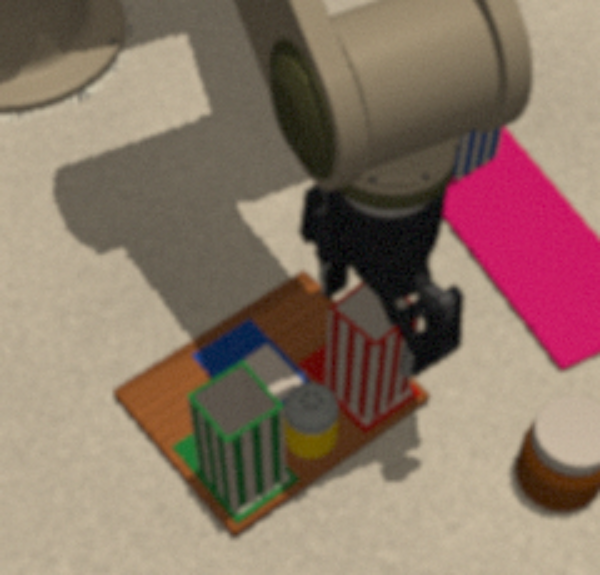

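```bash
python3 -m inch '[0.1,0.2,0,0,0,0,0.1,0.2,0,0,0,0,0.1,0.2,0,0,0,0,0.1,0.2,0,0,0,0,0.1,0.2,0,0,0,0,0.1,0.2,0,0,0,0,0.1,0.2,0,0,0,0,0.1,0.2,0,0,0,0]' 1 30;  python3 -m inch '[0,0,0,0,0,0]'; python3 -m inch '[0,-1,0,0,0,0,0,-3,0,0,0,0,0,-5,0,0,0,0,0,-7,0,0,0,0,0,-9,0,0,0,0,0,-11,0,0,0,0,0,-12,0,0,0,0,0,-12,0,0,0,0]'; python3 to.py 563.8 272.2 198
```

```text
time_s: 10.37
eef_pos: [549.0, 66.3, 77.6]
ee_rot: [0.53, -0.53, 0.468, -0.468]
force: [0.1, -0.1, 1.8]
grip_width: 0.575
time_s: 10.45
eef_pos: [549.0, 66.3, 77.6]
ee_rot: [0.53, -0.53, 0.468, -0.468]
force: [0.2, -0.6, 2.9]
grip_width: 0.572
time_s: 11.12
eef_pos: [549.8, 66.3, 199.8]
ee_rot: [0.531, -0.529, 0.467, -0.469]
force: [-0.4, -0.6, -0.2]
grip_width: 0.578
t 11.12 pos [549.8  66.3 199.8] F [-0.4 -0.6 -0.2] grip 0.578 j [-0.09  0.4   1.46  0.    1.28 -0.21]
tool axes x [ 0.123 -0.992  0.001] z [0.992 0.123 0.004]
shift cm [-20.26   0.18   3.92] turn [-0.004 -0.001  0.001]
```

```bash
python3 -m inch '[-2,0,0.4,0,0,0,-5,0,1,0,0,0,-8,0,1.6,0,0,0,-11,0,2.2,0,0,0,-14,0,2.8,0,0,0,-17,0,3.4,0,0,0,-19,0,3.8,0,0,0,-20.3,0,4,0,0,0]';python3 -m inch '[0,0,0,0,0,0,0,0,0,0,0,0]';python3 to.py 563.8 272.2 85
```

```text
time_s: 11.78
eef_pos: [563.1, 274.7, 195.9]
ee_rot: [-0.53, 0.531, -0.468, 0.467]
force: [-1.0, -0.3, -0.5]
grip_width: 0.58
time_s: 11.95
eef_pos: [563.5, 272.4, 196.5]
ee_rot: [-0.529, 0.53, -0.468, 0.468]
force: [-0.6, -0.0, -0.2]
grip_width: 0.578
t 11.95 pos [563.5 272.4 196.5] F [-0.6 -0.  -0.2] grip 0.578 j [ 0.26  0.56  1.22 -0.    1.36  0.14]
tool axes x [ 0.123 -0.992  0.001] z [ 0.992  0.123 -0.002]
shift cm [ 0.02 11.15  0.05] turn [ 0.002 -0.     0.001]
```

```bash
python3 -m inch '[0,1,0,0,0,0,0,3,0,0,0,0,0,5,0,0,0,0,0,7,0,0,0,0,0,9,0,0,0,0,0,10.5,0,0,0,0,0,11.5,0,0,0,0,0,11.7,0,0,0,0]';python3 -m inch '[0,0,0,0,0,0,0,0,0,0,0,0,0,0,0,0,0,0,0,0,0,0,0,0]';python3 to.py 563.8 272.2 71.6
```

```text
time_s: 12.62
eef_pos: [563.0, 271.4, 78.2]
ee_rot: [-0.528, 0.531, -0.469, 0.468]
force: [0.2, -0.2, -0.6]
grip_width: 0.578
time_s: 12.95
eef_pos: [564.2, 272.7, 81.4]
ee_rot: [0.53, -0.529, 0.468, -0.469]
force: [0.1, 0.3, -0.8]
grip_width: 0.579
t 12.95 pos [564.2 272.7  81.4] F [ 0.1  0.3 -0.8] grip 0.579 j [ 0.26  0.67  1.34 -0.    1.12  0.14]
tool axes x [ 0.123 -0.992 -0.   ] z [0.992 0.123 0.002]
shift cm [ 0.05  0.98 -0.04] turn [-0.002 -0.001 -0.   ]
```

```bash
python3 -m inch '[0,0.4,0,0,0,0,0,0.7,0,0,0,0,0,0.9,0,0,0,0,0,0.9,0,0,0,0,0,0.9,0,0,0,0,0,0.9,0,0,0,0]';python3 -m inch '[0,0,0,0,0,0]'
```

```text
time_s: 13.45
eef_pos: [563.8, 272.8, 71.6]
ee_rot: [0.53, -0.53, 0.468, -0.468]
force: [-0.9, 0.2, 2.2]
grip_width: 0.577
time_s: 13.53
eef_pos: [563.8, 272.8, 71.7]
ee_rot: [0.53, -0.53, 0.468, -0.468]
force: [-0.1, 0.3, 2.3]
grip_width: 0.574
```

Contact (~2 N). Release, rise and go toward green.

```bash
python3 -m inch '[0,0,0,0,0,0,0,0,0,0,0,0,0,0,0,0,0,0,0,0,0,0,0,0]' -0.6; python3 -m inch '[0,-2,0,0,0,0,0,-4,0,0,0,0,0,-7,0,0,0,0,0,-10,0,0,0,0,0,-13,0,0,0,0,0,-14,0,0,0,0]' -1;python3 look.py g scene top;python3 to.py 566 -58.8 210; python3 -c "
import cv2
a=cv2.imread('pics/g_top.png')[180:400,80:400];cv2.imwrite('pics/g_c.png',cv2.resize(a,None,fx=2.5,fy=2.5))"
```

```text
time_s: 13.87
eef_pos: [563.7, 272.6, 71.3]
ee_rot: [-0.53, 0.53, -0.468, 0.468]
force: [0.7, 0.6, -0.5]
grip_width: 0.797
time_s: 14.37
eef_pos: [564.9, 273.0, 216.3]
ee_rot: [0.532, -0.528, 0.467, -0.47]
force: [-0.3, 0.9, 0.4]
grip_width: 1.003
t 14.47 pos [564.4 272.9 213.4] F [-0.3 -0.1 -0.3] grip 1.003 j [ 0.26  0.55  1.19 -0.    1.4   0.14]
tool axes x [ 0.123 -0.992 -0.001] z [0.992 0.123 0.004]
shift cm [32.94  0.3  -3.92] turn [-0.004 -0.001 -0.001]
```

View pics/g_c.png

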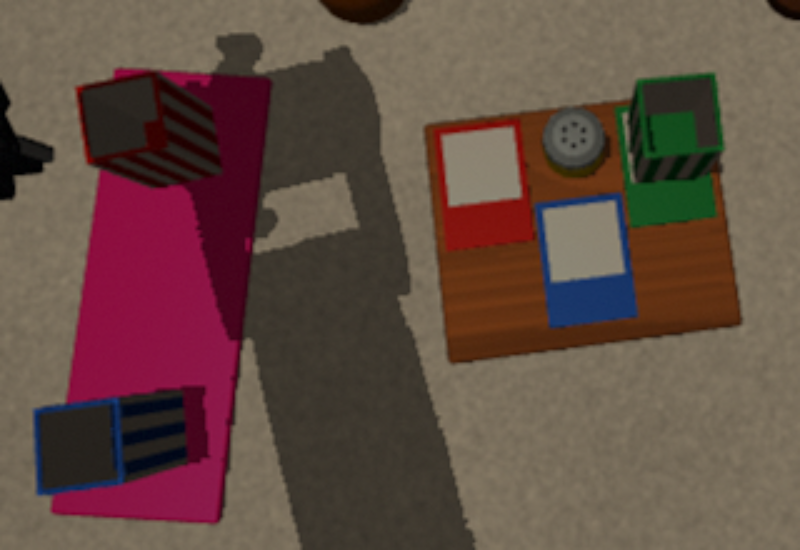

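View pics/g_scene.png

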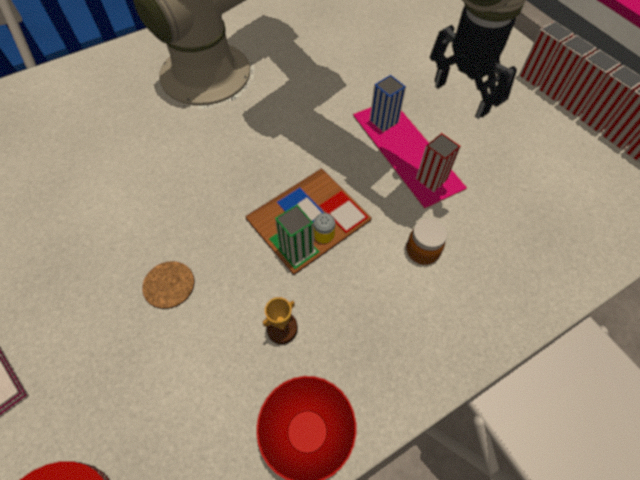

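```bash
python3 -m inch '[3,0,-0.4,0,0,0,7,0,-1,0,0,0,11,0,-1.5,0,0,0,15,0,-2,0,0,0,19,0,-2.5,0,0,0,23,0,-3,0,0,0,27,0,-3.4,0,0,0,30,0,-3.7,0,0,0]';python3 -m inch '[1.5,0,-0.1,0,0,0,2.9,0,-0.2,0,0,0,2.9,0,-0.2,0,0,0,2.9,0,-0.2,0,0,0]';python3 to.py 566 -58.8 77
```

```text
time_s: 15.13
eef_pos: [562.9, -32.4, 209.4]
ee_rot: [-0.529, 0.53, -0.47, 0.468]
force: [-0.2, 0.4, 0.1]
grip_width: 0.999
time_s: 15.47
eef_pos: [565.1, -58.4, 210.4]
ee_rot: [-0.529, 0.53, -0.469, 0.468]
force: [0.2, -0.7, 0.1]
grip_width: 1.003
t 15.47 pos [565.1 -58.4 210.4] F [ 0.2 -0.7  0.1] grip 1.003 j [-0.31  0.42  1.39  0.    1.32 -0.43]
tool axes x [ 0.122 -0.993 -0.001] z [ 0.993  0.122 -0.002]
shift cm [ 0.07 13.34  0.1 ] turn [ 0.002 -0.001 -0.001]
```

```bash
python3 -m inch '[0,2,0.1,0,0,0, 0,4.5,0.1,0,0,0, 0,7,0.1,0,0,0, 0,9.5,0.1,0,0,0, 0,11.5,0.1,0,0,0, 0,12.8,0.1,0,0,0, 0,13.4,0.1,0,0,0,0,13.4,0.1,0,0,0]';  python3 -m inch '[0,0,0,0,0,0,0,0,0,0,0,0,0,0,0,0,0,0,0,0,0,0,0,0]'; python3 to.py 566 -58.8 77; python3 look.py h scene;python3 -c "
import cv2
a=cv2.imread('pics/h_scene.png')[60:290,200:440];cv2.imwrite('pics/h_c.png',cv2.resize(a,None,fx=2.5,fy=2.5))"
```

```text
time_s: 16.13
eef_pos: [565.8, -57.2, 76.1]
ee_rot: [-0.53, 0.53, -0.469, 0.467]
force: [-0.5, 0.4, 0.5]
grip_width: 1.003
time_s: 16.47
eef_pos: [566.7, -58.5, 78.3]
ee_rot: [0.53, -0.53, 0.468, -0.469]
force: [-0.9, -0.4, 0.3]
grip_width: 1.002
t 16.47 pos [566.7 -58.5  78.3] F [-0.9 -0.4  0.3] grip 1.002 j [-0.31  0.57  1.54  0.    1.03 -0.43]
tool axes x [ 0.123 -0.992  0.001] z [0.992 0.123 0.001]
shift cm [ 0.02  0.13 -0.08] turn [-0.001 -0.001  0.001]
```

View pics/h_c.png

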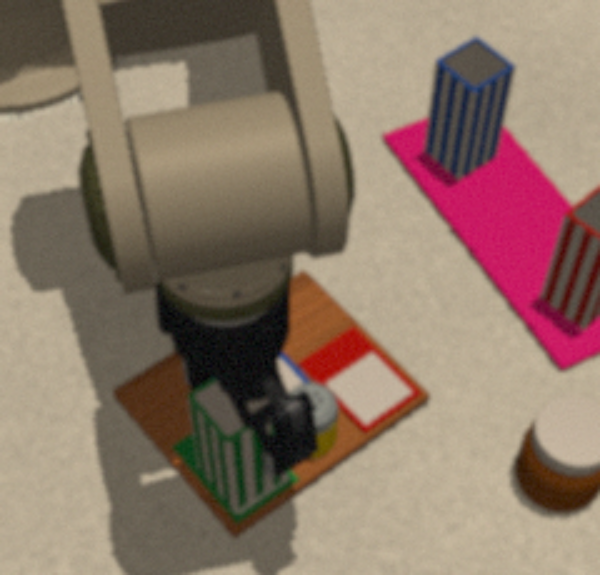

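```bash
python3 -m inch '[0,0,0,0,0,0,0,0,0,0,0,0,0,0,0,0,0,0,0,0,0,0,0,0,0,0,0,0,0,0,0,0,0,0,0,0,0,0,0,0,0,0]' 1 30;  python3 -m inch '[0,-1,0,0,0,0,0,-3,0,0,0,0,0,-5,0,0,0,0,0,-7,0,0,0,0,0,-9,0,0,0,0,0,-11,0,0,0,0,0,-13,0,0,0,0,0,-15,0,0,0,0]'; python3 to.py 469 278.2 225
```

```text
time_s: 17.1
eef_pos: [566.3, -58.6, 77.7]
ee_rot: [-0.53, 0.53, -0.468, 0.468]
force: [-3.8, 0.0, 4.1]
grip_width: 0.56
time_s: 17.77
eef_pos: [566.4, -58.3, 229.0]
ee_rot: [0.53, -0.53, 0.468, -0.468]
force: [1.0, -0.6, -0.7]
grip_width: 0.562
t 17.77 pos [566.4 -58.3 229. ] F [ 1.  -0.6 -0.7] grip 0.562 j [-0.31  0.41  1.36  0.    1.37 -0.43]
tool axes x [ 0.123 -0.992 -0.   ] z [0.992 0.123 0.001]
shift cm [-34.6    0.39  -5.54] turn [-0.001 -0.001 -0.   ]
```

```bash
python3 -m inch '[-2,0,-0.3,0,0,0,-6,0,-1,0,0,0,-10,0,-1.6,0,0,0,-14,0,-2.2,0,0,0,-18,0,-2.9,0,0,0,-22,0,-3.5,0,0,0,-26,0,-4.2,0,0,0,-30,0,-4.8,0,0,0]';python3 -m inch '[-2,0,-0.4,0,0,0,-4,0,-0.7,0,0,0,-4.6,0,-0.8,0,0,0,-4.6,0,-0.8,0,0,0,-4.6,0,-0.8,0,0,0,-4.6,0,-0.8,0,0,0]';python3 to.py 469 278.2 85
```

```text
time_s: 18.43
eef_pos: [481.0, 235.3, 228.1]
ee_rot: [0.53, -0.529, 0.468, -0.468]
force: [0.9, 0.4, -1.3]
grip_width: 0.562
time_s: 18.93
eef_pos: [468.8, 277.1, 227.6]
ee_rot: [-0.53, 0.53, -0.469, 0.469]
force: [0.2, 0.4, 0.2]
grip_width: 0.563
t 18.93 pos [468.8 277.1 227.6] F [0.2 0.4 0.2] grip 0.563 j [ 0.32  0.36  1.44 -0.    1.34  0.2 ]
tool axes x [ 0.122 -0.993  0.   ] z [0.993 0.122 0.   ]
shift cm [-0.11 14.26  0.03] turn [-0.    -0.002  0.   ]
```

```bash
python3 -m inch '[0,2,0,0,0,0,0,4,0,0,0,0,0,6,0,0,0,0,0,8,0,0,0,0,0,10,0,0,0,0,0,12,0,0,0,0,0,13.5,0,0,0,0,0,14.6,0,0,0,0]';python3 -m inch '[0,0,0,0,0,0,0,0,0,0,0,0,0,0,0,0,0,0,0,0,0,0,0,0]';python3 to.py 469 278.2 71.6
```

```text
time_s: 19.6
eef_pos: [468.4, 276.8, 80.1]
ee_rot: [-0.529, 0.53, -0.469, 0.468]
force: [-0.6, 0.4, -1.7]
grip_width: 0.564
time_s: 19.93
eef_pos: [469.0, 278.1, 82.6]
ee_rot: [0.53, -0.529, 0.468, -0.469]
force: [0.3, -0.5, -1.0]
grip_width: 0.563
t 19.93 pos [469.  278.1  82.6] F [ 0.3 -0.5 -1. ] grip 0.563 j [ 0.32  0.52  1.62 -0.    1.01  0.2 ]
tool axes x [ 0.123 -0.992 -0.   ] z [0.992 0.123 0.002]
shift cm [-0.01  1.1  -0.  ] turn [-0.002 -0.001 -0.   ]
```

```bash
python3 -m inch '[0,0.4,0,0,0,0,0,0.7,0,0,0,0,0,1,0,0,0,0,0,1.05,0,0,0,0,0,1.05,0,0,0,0,0,1.05,0,0,0,0,0,1.05,0,0,0,0]'; python3 -m inch '[0,0,0,0,0,0,0,0,0,0,0,0,0,0,0,0,0,0,0,0,0,0,0,0]' -0.6; python3 -m inch '[0,-2,0,0,0,0,0,-4,0,0,0,0,0,-7,0,0,0,0,0,-10,0,0,0,0,0,-13,0,0,0,0,0,-14,0,0,0,0]';python3 look.py i scene top;python3 to.py 562 4.8 160; python3 -c "
import cv2
a=cv2.imread('pics/i_top.png')[180:400,80:400];cv2.imwrite('pics/i_c.png',cv2.resize(a,None,fx=2.5,fy=2.5))"
```

```text
time_s: 20.52
eef_pos: [468.0, 277.9, 71.3]
ee_rot: [-0.529, 0.53, -0.468, 0.468]
force: [-2.4, -2.6, 6.7]
grip_width: 0.557
time_s: 20.85
eef_pos: [468.4, 278.0, 70.9]
ee_rot: [0.53, -0.53, 0.468, -0.468]
force: [0.6, 0.3, 0.1]
grip_width: 0.803
time_s: 21.35
eef_pos: [469.6, 278.5, 215.3]
ee_rot: [0.532, -0.528, 0.467, -0.469]
force: [-0.3, 0.1, 0.5]
grip_width: 0.805
t 21.45 pos [469.1 278.3 212.6] F [ 0.3 -0.2 -1.6] grip 0.804 j [ 0.32  0.37  1.47 -0.    1.3   0.2 ]
tool axes x [ 0.123 -0.992 -0.001] z [0.992 0.123 0.004]
shift cm [28.28  5.26  5.85] turn [-0.004 -0.001 -0.001]
```

View pics/i_c.png

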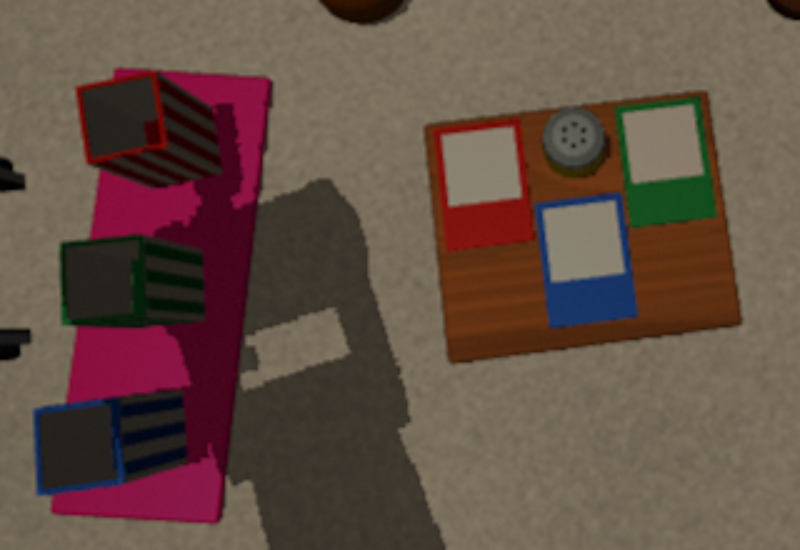

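View pics/i_scene.png

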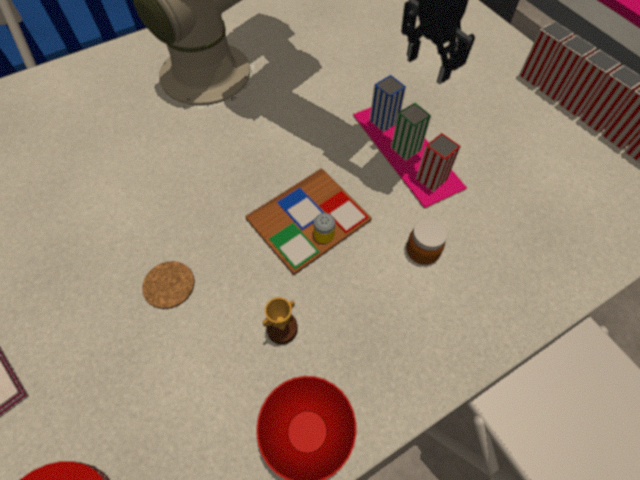

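```bash
cat > m2.py <<'E'
from geo import *
W={'red':(549.8,67),'blue':(498.5,-3.5),'green':(566,-58)}
def proj(cam,p):
    K=ctrl.get_calibration(cam);q=np.array(K['world_to_cam'])@[*p,1];return np.array([K['cx']+K['fx']*q[0]/q[2],K['cy']+K['fy']*q[1]/q[2]])
for cam in('top','scene'):
    im=cv2.imread(f'pics/i_{cam}.png');hsv=cv2.cvtColor(im,cv2.COLOR_BGR2HSV)
    big=cv2.resize(im,None,fx=4,fy=4,interpolation=cv2.INTER_CUBIC);hb=cv2.cvtColor(big,cv2.COLOR_BGR2HSV)
    mk=((hb[...,1]<75)&(hb[...,2]>120)).astype(np.uint8)
    n,lab,st,ce=cv2.connectedComponentsWithStats(mk,connectivity=4)
    for k,w in W.items():
        uv=proj(cam,(*w,14));l=lab[int(uv[1]*4),int(uv[0]*4)]
        ys,xs=np.nonzero(lab==l);P=np.float32([ray(cam,((x+.5)/4-.5,(y+.5)/4-.5),14) for x,y in zip(xs,ys)])
        print(cam,k,cv2.minAreaRect(P),P.mean(0))
    print('shaker px?',ctrl.search_frame('shaker',cam)[:1])
E
python3 m2.py
```

```text
Traceback (most recent call last):
  File "m2.py", line 12, in <module>
    ys,xs=np.nonzero(lab==l);P=np.float32([ray(cam,((x+.5)/4-.5,(y+.5)/4-.5),14) for x,y in zip(xs,ys)])
                                           ~~~^^^^^^^^^^^^^^^^^^^^^^^^^^^^^^^^^^
  File "geo.py", line 5, in ray
    K=ctrl.get_calibration(cam);T=np.array(K['world_to_cam']);R=T[:3,:3];t=T[:3,3]
ValueError: time passes only in moves, steps and waits
```

```bash
sed -i 's/^from rig import ctrl/from rig import ctrl\nC={c:ctrl.get_calibration(c) for c in ("top","scene")}/; s/K=ctrl.get_calibration(cam)/K=C[cam]/' geo.py; sed -i 's/K=ctrl.get_calibration(cam)/K=C[cam]/' m2.py; python3 m2.py; python3 to.py 562 4.8 160|head -1
```

```text
top red ((550.129150390625, 67.39728546142578), (49.37250518798828, 49.34394836425781), 7.20676326751709) [549.93365  67.34642]
top blue ((498.7598876953125, -2.6182117462158203), (49.11442184448242, 49.04826354980469), 7.34259033203125) [498.59058    -2.7118132]
top green ((566.2687377929688, -57.465885162353516), (49.09060287475586, 49.062992095947266), 7.399677753448486) [565.9983   -57.561104]
shaker px? [{'uv': [308.9, 234.2], 'score': 0.92}]
scene red ((523.9055786132812, 32.19715881347656), (154.14224243164062, 70.98507690429688), 54.80820083618164) [525.4643   28.56929]
scene blue ((523.9055786132812, 32.19715881347656), (154.14224243164062, 70.98507690429688), 54.80820083618164) [525.4643   28.56929]
scene green ((566.9440307617188, -57.247684478759766), (52.8176155090332, 52.140228271484375), 7.528416633605957) [567.2228   -57.409172]
shaker px? [{'uv': [323.7, 223.6], 'score': 0.74}]
t 21.55 pos [467.9 277.8 209.6] F [-0.4  0.4  0. ] grip 0.798 j [ 0.32  0.37  1.47 -0.    1.3   0.2 ]
```

```bash
python3 -m inch '[2,0,0.4,0,0,0,6,0,1.2,0,0,0,10,0.5,2,0,0,0,14,1,2.8,0,0,0,18,2,3.7,0,0,0,22,3,4.5,0,0,0,26,4,5.4,0,0,0,28.3,5,5.8,0,0,0]' -1;python3 -m inch '[0,0,0,0,0,0,0,0,0,0,0,0,0,0,0,0,0,0]';python3 to.py 561.8 4.8 18
```

```text
time_s: 22.22
eef_pos: [560.7, 0.8, 158.5]
ee_rot: [-0.529, 0.53, -0.47, 0.468]
force: [0.4, 0.3, -0.3]
grip_width: 1.001
time_s: 22.47
eef_pos: [560.1, 5.0, 160.0]
ee_rot: [-0.53, 0.53, -0.469, 0.468]
force: [-0.8, -0.2, -0.2]
grip_width: 1.003
t 22.47 pos [560.1   5.  160. ] F [-0.8 -0.2 -0.2] grip 1.003 j [-0.2   0.45  1.49  0.    1.2  -0.32]
tool axes x [ 0.123 -0.992 -0.001] z [ 0.992  0.123 -0.002]
shift cm [ 0.05 14.2   0.2 ] turn [ 0.002 -0.001 -0.001]
```

```bash
python3 -m inch '[0,2,0.1,0,0,0, 0,4.5,0.1,0,0,0, 0,6.5,0.1,0,0,0, 0,8.5,0.1,0,0,0, 0,10,0.1,0,0,0, 0,11,0.1,0,0,0, 0,11.5,0.1,0,0,0,0,11.5,0.1,0,0,0]';  python3 -m inch '[0,0,0,0,0,0,0,0,0,0,0,0,0,0,0,0,0,0,0,0,0,0,0,0]'; python3 to.py 561.8 4.8 18; python3 look.py j scene;python3 -c "
import cv2
a=cv2.imread('pics/j_scene.png')[60:290,200:440];cv2.imwrite('pics/j_c.png',cv2.resize(a,None,fx=2.5,fy=2.5))"
```

```text
time_s: 23.13
eef_pos: [561.3, 5.2, 45.5]
ee_rot: [-0.53, 0.53, -0.468, 0.468]
force: [-1.1, -0.1, 0.4]
grip_width: 1.0
time_s: 23.47
eef_pos: [562.0, 4.3, 46.6]
ee_rot: [0.53, -0.53, 0.468, -0.469]
force: [-0.3, -1.2, -0.1]
grip_width: 1.0
t 23.47 pos [562.    4.3  46.6] F [-0.3 -1.2 -0.1] grip 1.0 j [-0.2   0.6   1.59  0.    0.95 -0.32]
tool axes x [ 0.123 -0.992  0.   ] z [0.992 0.123 0.001]
shift cm [-0.05  2.86 -0.01] turn [-0.001 -0.001  0.   ]
```

View pics/j_c.png

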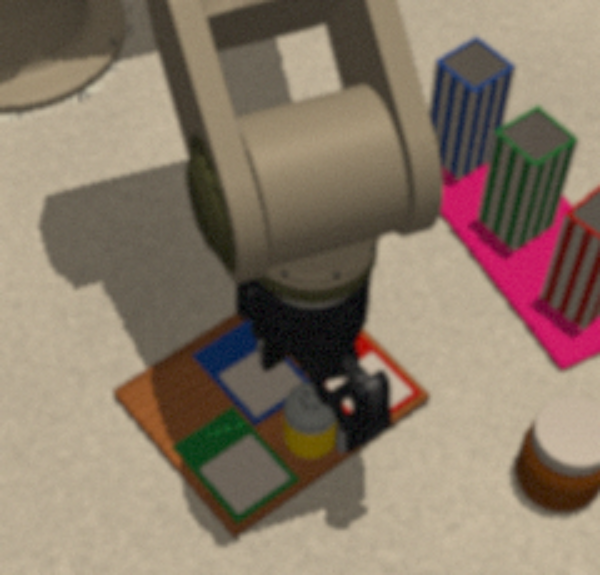

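```bash
python3 -m inch '[0,0.8,0,0,0,0,0,1.6,0,0,0,0,0,2.3,0,0,0,0,0,2.7,0,0,0,0,0,2.7,0,0,0,0,0,2.7,0,0,0,0,0,2.7,0,0,0,0]'; python3 -m inch '[0,0,0,0,0,0,0,0,0,0,0,0,0,0,0,0,0,0,0,0,0,0,0,0,0,0,0,0,0,0,0,0,0,0,0,0,0,0,0,0,0,0]' 1 30; python3 -m inch '[0,0,0,0,0,0]'; python3 to.py 561.8 4.8 18
```

```text
time_s: 24.1
eef_pos: [561.8, 4.4, 19.1]
ee_rot: [0.53, -0.53, 0.468, -0.468]
force: [-0.7, 0.7, 0.6]
grip_width: 1.003
time_s: 24.68
eef_pos: [561.9, 4.4, 19.3]
ee_rot: [0.53, -0.53, 0.468, -0.469]
force: [-0.4, 1.5, 4.1]
grip_width: 0.475
time_s: 24.77
eef_pos: [561.9, 4.4, 19.3]
ee_rot: [0.53, -0.53, 0.468, -0.469]
force: [-0.3, 0.8, 5.0]
grip_width: 0.476
t 24.77 pos [561.9   4.4  19.3] F [-0.3  0.8  5. ] grip 0.476 j [-0.2   0.64  1.6   0.    0.9  -0.32]
tool axes x [ 0.123 -0.992  0.   ] z [0.992 0.123 0.001]
shift cm [-0.05  0.13 -0.01] turn [-0.001 -0.001  0.   ]
```

```bash
python3 -m inch '[0,-0.5,0,0,0,0,0,-1.5,0,0,0,0,0,-3,0,0,0,0,0,-5,0,0,0,0,0,-7,0,0,0,0,0,-8,0,0,0,0,0,-9,0,0,0,0,0,-9,0,0,0,0]'; python3 to.py 501.4 -297.6 110; python3 look.py k scene;python3 -c "
import cv2
a=cv2.imread('pics/k_scene.png')[60:290,200:440];cv2.imwrite('pics/k_c.png',cv2.resize(a,None,fx=2.5,fy=2.5))"
```

```text
time_s: 25.43
eef_pos: [562.3, 4.3, 110.7]
ee_rot: [0.53, -0.529, 0.468, -0.469]
force: [0.1, -0.5, -0.7]
grip_width: 0.472
t 25.43 pos [562.3   4.3 110.7] F [ 0.1 -0.5 -0.7] grip 0.472 j [-0.2   0.51  1.54 -0.    1.09 -0.32]
tool axes x [ 0.123 -0.992  0.001] z [0.992 0.123 0.002]
shift cm [29.21  0.07 -9.75] turn [-0.002 -0.001  0.001]
```

View pics/k_c.png

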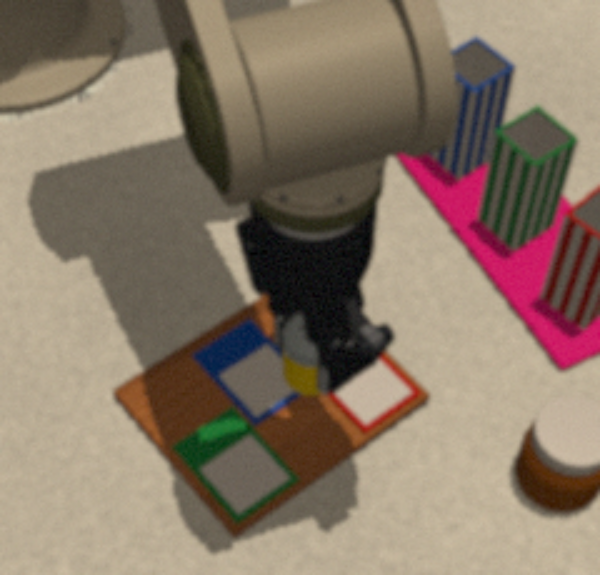

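```bash
python3 -m inch '[1.5,0,-0.5,0,0,0,4,0,-1.4,0,0,0,7,0,-2.4,0,0,0,10,0,-3.4,0,0,0,13,0,-4.4,0,0,0,16,0,-5.4,0,0,0,19,0,-6.4,0,0,0,22,0,-7.4,0,0,0]';python3 -m inch '[2,0,-0.7,0,0,0,4,0,-1.3,0,0,0,6,0,-2,0,0,0,7.2,0,-2.4,0,0,0,7.2,0,-2.4,0,0,0,7.2,0,-2.4,0,0,0,7.2,0,-2.4,0,0,0,7.2,0,-2.4,0,0,0]'; python3 to.py 501.4 -297.6 20; python3 look.py l scene
```

```text
time_s: 26.15
eef_pos: [514.2, -224.2, 107.7]
ee_rot: [-0.53, 0.53, -0.469, 0.468]
force: [0.4, -0.4, -0.0]
grip_width: 0.472
time_s: 26.82
eef_pos: [500.4, -296.3, 108.8]
ee_rot: [0.53, -0.53, 0.468, -0.468]
force: [-0.1, 1.5, -0.1]
grip_width: 0.471
t 26.82 pos [ 500.4 -296.3  108.8] F [-0.1  1.5 -0.1] grip 0.471 j [-0.74  0.55  1.48  0.    1.11 -0.86]
tool axes x [ 0.124 -0.992 -0.001] z [ 0.992  0.124 -0.   ]
shift cm [0.14 8.88 0.08] turn [ 0.     0.    -0.001]
```

View pics/l_scene.png

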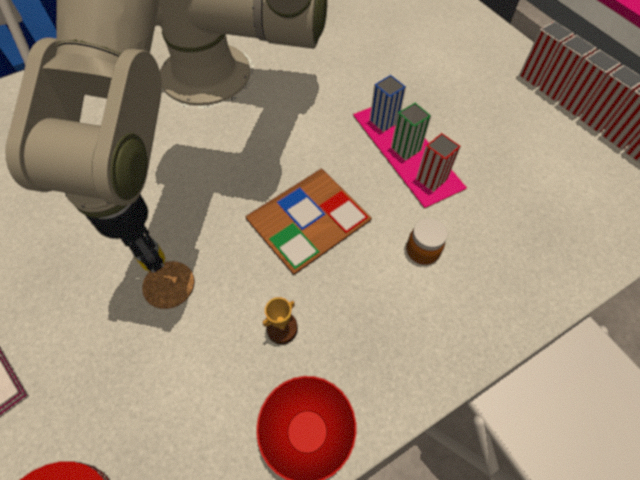

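```bash
python3 -m inch '[0.1,1.5,0,0,0,0,0.1,3.5,0,0,0,0,0.1,5.5,0.1,0,0,0,0.1,7,0.1,0,0,0,0.1,8.3,0.1,0,0,0,0.1,9,0.1,0,0,0,0.1,9,0.1,0,0,0,0.1,9,0.1,0,0,0]'; python3 -m inch '[0,0,0,0,0,0,0,0,0,0,0,0,0,0,0,0,0,0]';python3 to.py 501.4 -297.6 15.3
```

```text
time_s: 27.53
eef_pos: [501.6, -298.1, 19.4]
ee_rot: [-0.53, 0.53, -0.468, 0.468]
force: [-0.3, -0.1, -0.9]
grip_width: 0.472
time_s: 27.78
eef_pos: [501.6, -298.5, 19.7]
ee_rot: [-0.53, 0.53, -0.468, 0.469]
force: [0.7, -0.8, -2.0]
grip_width: 0.474
t 27.78 pos [ 501.6 -298.5   19.7] F [ 0.7 -0.8 -2. ] grip 0.474 j [-0.74  0.68  1.53  0.    0.93 -0.86]
tool axes x [ 0.123 -0.992  0.001] z [0.992 0.123 0.001]
shift cm [-0.09  0.44 -0.01] turn [-0.001 -0.001  0.001]
```

```bash
python3 -m inch '[-0.05,0.15,0,0,0,0,-0.05,0.3,0,0,0,0,-0.05,0.4,0,0,0,0,-0.05,0.4,0,0,0,0,-0.05,0.4,0,0,0,0,-0.05,0.4,0,0,0,0,-0.05,0.4,0,0,0,0]'; python3 -m inch '[0,0,0,0,0,0,0,0,0,0,0,0]'
```

```text
time_s: 28.37
eef_pos: [501.3, -297.8, 15.3]
ee_rot: [-0.53, 0.53, -0.468, 0.468]
force: [-2.3, 1.9, 6.2]
grip_width: 0.471
time_s: 28.53
eef_pos: [501.3, -297.8, 15.3]
ee_rot: [-0.53, 0.53, -0.468, 0.468]
force: [-2.5, 2.8, 5.7]
grip_width: 0.472
```

```bash
python3 -m inch '[0,-0.05,0,0,0,0,0,-0.05,0,0,0,0]'; python3 -m inch '[0,0,0,0,0,0,0,0,0,0,0,0,0,0,0,0,0,0,0,0,0,0,0,0,0,0,0,0,0,0]' -0.6; python3 -m inch '[0,-1,0,0,0,0,0,-3,0,0,0,0,0,-5,0,0,0,0,0,-8,0,0,0,0,0,-11,0,0,0,0,0,-14,0,0,0,0,0,-17,0,0,0,0,0,-20,0,0,0,0]' -1;python3 look.py m scene top;python3 to.py 563.8 272.7 215
python3 - <<'E'
from geo import *
for c in('top','scene'):
  r=ctrl.search_frame('shaker',c)[:1];print(c,r,ray(c,r[0]['uv'],55))
E
```

```text
time_s: 28.7
eef_pos: [501.3, -297.8, 15.3]
ee_rot: [0.53, -0.53, 0.468, -0.468]
force: [-0.5, 1.0, 1.2]
grip_width: 0.471
time_s: 29.12
eef_pos: [501.3, -297.8, 15.5]
ee_rot: [-0.53, 0.53, -0.468, 0.468]
force: [0.9, 0.3, 0.5]
grip_width: 0.8
time_s: 29.78
eef_pos: [501.0, -297.5, 218.0]
ee_rot: [-0.53, 0.53, -0.468, 0.469]
force: [0.1, -0.3, 0.4]
grip_width: 1.001
t 29.88 pos [ 502.6 -298.8  221.5] F [0.3 0.5 0.1] grip 0.994 j [-0.74  0.45  1.33  0.    1.35 -0.86]
tool axes x [ 0.123 -0.992  0.007] z [0.992 0.123 0.006]
shift cm [-55.97   0.32  13.09] turn [-0.006 -0.001  0.007]
top [{'uv': [488.5, 273.5], 'score': 0.68}] [ 498.88432116 -287.8755106 ]
scene [{'uv': [166.4, 276.1], 'score': 0.94}] [ 514.49823487 -290.95394816]
```

View pics/m_top.png

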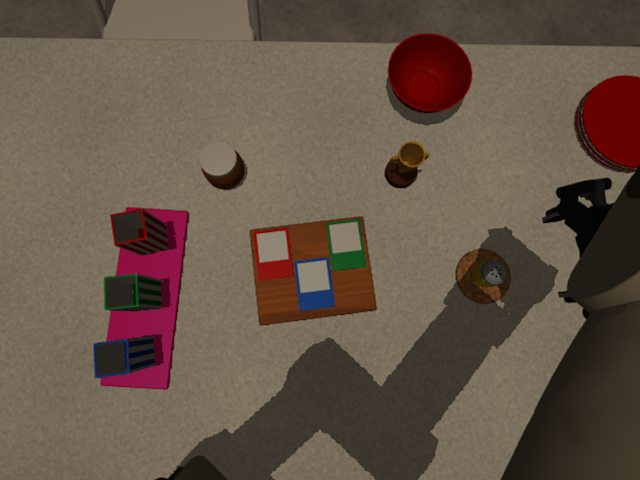

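View pics/m_scene.png

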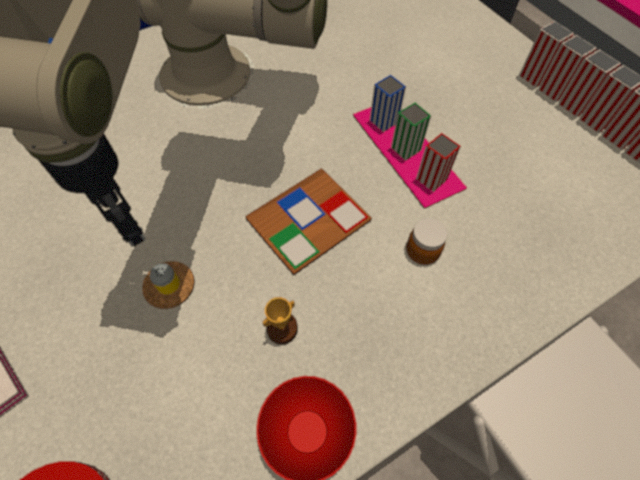

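Zoom on the shaker to check the centring.

```bash
python3 -c "
import cv2
for c,(x,y) in dict(top=(484,275),scene=(168,282)).items():
  a=cv2.imread(f'pics/m_{c}.png')[y-35:y+35,x-40:x+40];cv2.imwrite(f'pics/m_{c}_c.png',cv2.convertScaleAbs(cv2.resize(a,None,fx=8,fy=8,interpolation=2),alpha=1.6))"
```

```text
(no output)
```

View pics/m_top_c.png

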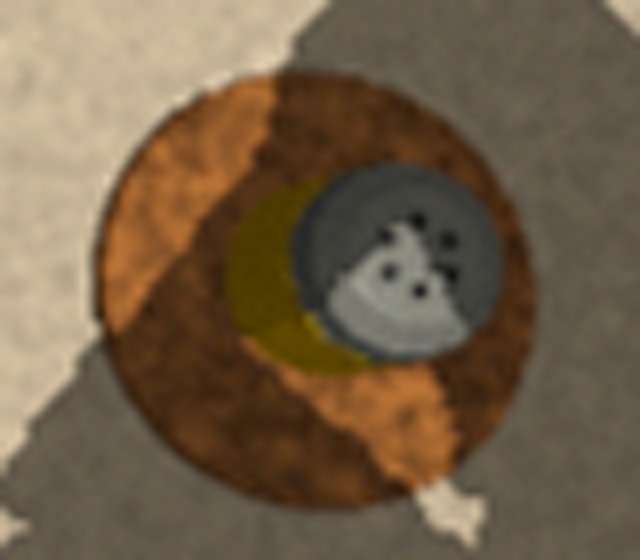

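View pics/m_scene_c.png

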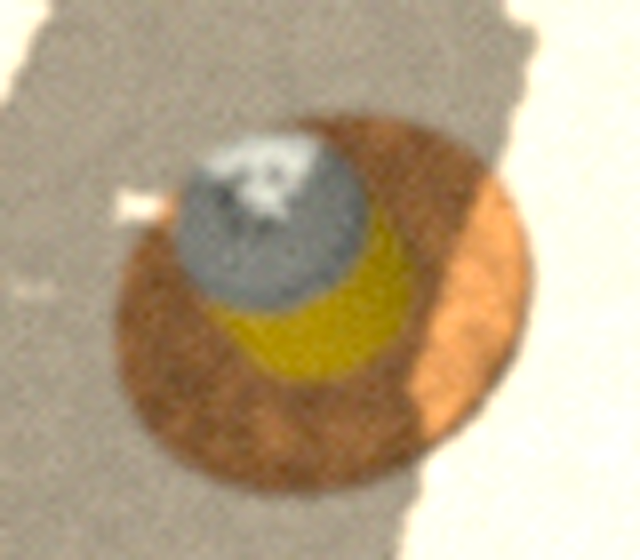

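```bash
python3 - <<'E'
from geo import *
print(ray('top',(496.2,271.2),60),ray('top',(482.9,276),8),ray('scene',(160.5,270),60))
# base rim: lower-left yellow outline in top at (228,275) leftmost, (340,375) bottom
print(ray('top',(444+228/8,240+272/8),8),ray('top',(444+330/8,240+376/8),8))
E
python3 to.py 563.8 272.7 215
```

```text
[ 502.12341893 -298.6853304 ] [ 499.09025568 -297.0391351 ] [ 500.94286492 -295.02725972]
[ 502.56241162 -279.0714166 ] [ 480.1207657  -299.83869303]
t 29.98 pos [ 501.3 -297.8  216.3] F [-0.2  0.8  0.2] grip 1.002 j [-0.74  0.45  1.34 -0.    1.35 -0.86]
tool axes x [ 0.123 -0.992  0.001] z [0.992 0.123 0.001]
shift cm [-55.85   0.08  13.2 ] turn [-0.001 -0.001  0.001]
```

Run:
```python
import cv2
a=cv2.imread('pics/m_top.png')[200:385,85:185];cv2.imwrite('pics/m_tr.png',cv2.convertScaleAbs(cv2.resize(a,None,fx=4,fy=3.2,interpolation=2),alpha=2))
from geo import *
S=[(24,24),(24,-24),(-24,-24),(-24,24)]
d=dict(red=[(78,88),(154,73),(166,147),(90,163)],green=[(61,243),(140,236),(145,316),(65,324)],blue=[(36,409),(118,400),(123,485),(40,493)])
for k,v in d.items(): print(k,*fit([ray('top',((x+.5)/2.5-.5+80,(y+.5)/2.5-.5+180),113) for x,y in v],S,0))
```

```text
red [563.2 272.8  12.6] 1.6
green [467.3 276.8   6.4] 1.6
blue [373.6 282.8   6.6] 1.4
```

View pics/m_tr.png

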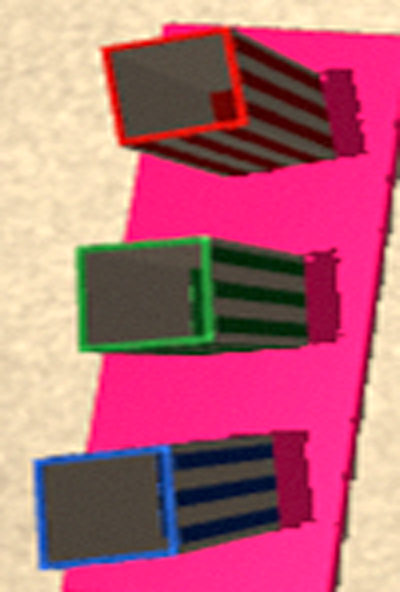

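```bash
python3 to.py 563.6 272.7 215 12.4|tail -1; python3 -m inch '[-3,0,0.7,0,0,0,-7,0,1.6,0,0,0,-11,0,2.6,0,0,0,-15,0,3.5,0,0,0,-19,0,4.5,0,0,0,-23,0,5.4,0,0,0,-27,0,6.4,0,0,0,-31,0,7.3,0,0,0]';python3 -m inch '[-4,0,1,0,-0.02,0,-8,0,2,0,-0.04,0,-12,0,3,0,-0.06,0,-16,0,4,0,-0.07,0,-19,0,4.7,0,-0.08,0,-22,0,5.3,0,-0.09,0,-24,0,5.8,0,-0.09,0,-24.8,0,5.9,0,-0.09,0]';python3 -m inch '[0,0,0,0,0,0,0,0,0,0,0,0,0,0,0,0,0,0]'; python3 to.py 563.6 272.7 72 12.4
```

```text
shift cm [-55.85   0.08  13.18] turn [-0.001 -0.093  0.001]
time_s: 30.65
eef_pos: [534.9, 20.9, 214.4]
ee_rot: [-0.529, 0.53, -0.469, 0.468]
force: [1.1, 0.2, -0.4]
grip_width: 1.001
time_s: 31.32
eef_pos: [563.0, 274.7, 213.7]
ee_rot: [-0.55, 0.552, -0.444, 0.443]
force: [-0.3, 0.0, -0.6]
grip_width: 0.998
time_s: 31.57
eef_pos: [563.9, 270.8, 215.2]
ee_rot: [-0.55, 0.55, -0.444, 0.444]
force: [0.7, -1.0, 0.6]
grip_width: 1.001
t 31.57 pos [563.9 270.8 215.2] F [ 0.7 -1.   0.6] grip 1.001 j [ 0.26  0.55  1.19 -0.    1.4   0.05]
tool axes x [ 0.21  -0.978  0.   ] z [ 0.978  0.21  -0.001]
shift cm [-0.2  14.32  0.02] turn [ 0.001 -0.005  0.   ]
```

```bash
python3 -m inch '[-0.1,2,0,0,0,0, -0.1,4.5,0,0,0,0, -0.1,7,0,0,0,0, -0.1,9.5,0,0,0,0, -0.1,11.5,0,0,0,0, -0.1,13,0,0,0,0, -0.1,14.2,0,0,0,0,-0.1,14.4,0,0,0,0]';  python3 -m inch '[0,0,0,0,0,0,0,0,0,0,0,0,0,0,0,0,0,0,0,0,0,0,0,0]'; python3 to.py 563.6 272.7 72 12.4
```

```text
time_s: 32.23
eef_pos: [562.9, 271.8, 69.5]
ee_rot: [-0.549, 0.551, -0.445, 0.444]
force: [-0.3, -0.5, -0.7]
grip_width: 0.999
time_s: 32.57
eef_pos: [564.0, 273.2, 72.5]
ee_rot: [0.551, -0.55, 0.444, -0.444]
force: [-0.6, 0.9, 0.2]
grip_width: 1.001
t 32.57 pos [564.  273.2  72.5] F [-0.6  0.9  0.2] grip 1.001 j [ 0.26  0.69  1.35 -0.    1.1   0.05]
tool axes x [ 0.211 -0.977 -0.   ] z [0.977 0.211 0.002]
shift cm [ 0.04  0.05 -0.05] turn [-0.002 -0.003 -0.   ]
```

```bash
python3 -m inch '[0,0,0,0,0,0,0,0,0,0,0,0,0,0,0,0,0,0,0,0,0,0,0,0,0,0,0,0,0,0,0,0,0,0,0,0,0,0,0,0,0,0,0,0,0,0,0,0]' 1 30;  python3 -m inch '[0,-1,0,0,0,0,0,-3,0,0,0,0,0,-5,0,0,0,0,0,-7,0,0,0,0,0,-9,0,0,0,0,0,-11,0,0,0,0,0,-13,0,0,0,0,0,-13,0,0,0,0]'; python3 to.py 550 67.4 200 7.3
```

```text
time_s: 33.23
eef_pos: [563.7, 273.2, 71.7]
ee_rot: [0.55, -0.55, 0.444, -0.444]
force: [-0.3, 0.2, 2.3]
grip_width: 0.559
time_s: 33.9
eef_pos: [564.8, 273.5, 206.1]
ee_rot: [0.552, -0.548, 0.443, -0.445]
force: [-0.5, 0.5, 0.2]
grip_width: 0.563
t 33.9 pos [564.8 273.5 206.1] F [-0.5  0.5  0.2] grip 0.563 j [ 0.26  0.56  1.2  -0.    1.38  0.05]
tool axes x [ 0.211 -0.977 -0.   ] z [0.977 0.211 0.007]
shift cm [19.83  0.57 -5.81] turn [-0.007  0.086 -0.001]
```

```bash
python3 -m inch '[2,0,-0.6,0,0.01,0,5,0,-1.5,0,0.03,0,8,0,-2.4,0,0.05,0,11,0,-3.3,0,0.06,0,14,0,-4.2,0,0.07,0,17,0,-5,0,0.08,0,19,0,-5.6,0,0.087,0,19.8,0,-5.8,0,0.087,0]';python3 -m inch '[0,0,0,0,0,0,0,0,0,0,0,0,0,0,0,0,0,0,0,0,0,0,0,0]';python3 to.py 550.2 67.3 90 7.3
```

```text
time_s: 34.57
eef_pos: [548.3, 64.8, 200.9]
ee_rot: [-0.529, 0.53, -0.469, 0.468]
force: [-0.2, 0.3, -1.3]
grip_width: 0.558
time_s: 34.9
eef_pos: [548.7, 68.5, 201.3]
ee_rot: [-0.531, 0.531, -0.467, 0.467]
force: [-0.1, 1.0, 0.0]
grip_width: 0.564
t 34.9 pos [548.7  68.5 201.3] F [-0.1  1.   0. ] grip 0.564 j [-0.09  0.4   1.46  0.    1.29 -0.22]
tool axes x [ 0.127 -0.992 -0.   ] z [ 0.992  0.127 -0.   ]
shift cm [ 0.15 11.13  0.13] turn [ 0.  0. -0.]
```

```bash
python3 -m inch '[0.1,1,0.1,0,0,0,0.1,3,0.1,0,0,0,0.1,5,0.1,0,0,0,0.1,7,0.1,0,0,0,0.1,9,0.1,0,0,0,0.1,10.5,0.1,0,0,0,0.1,11.3,0.1,0,0,0,0.1,11.3,0.1,0,0,0]';python3 -m inch '[0,0,0,0,0,0,0,0,0,0,0,0,0,0,0,0,0,0,0,0,0,0,0,0]';python3 to.py 550.2 67.3 77.6 7.3
```

```text
time_s: 35.57
eef_pos: [548.9, 67.0, 86.4]
ee_rot: [-0.53, 0.531, -0.468, 0.466]
force: [0.5, -0.1, 0.1]
grip_width: 0.559
time_s: 35.9
eef_pos: [550.3, 66.5, 89.3]
ee_rot: [0.531, -0.53, 0.467, -0.468]
force: [-0.1, -0.2, -1.5]
grip_width: 0.562
t 35.9 pos [550.3  66.5  89.3] F [-0.1 -0.2 -1.5] grip 0.562 j [-0.09  0.52  1.58  0.    1.03 -0.22]
tool axes x [ 0.126 -0.992  0.   ] z [0.992 0.126 0.001]
shift cm [-0.08  1.17  0.  ] turn [-0.001 -0.001  0.   ]
```

```bash
python3 -m inch '[-0.05,0.4,0,0,0,0,-0.05,0.8,0,0,0,0,-0.05,1.1,0,0,0,0,-0.05,1.15,0,0,0,0,-0.05,1.15,0,0,0,0,-0.05,1.15,0,0,0,0,-0.05,1.15,0,0,0,0]';python3 -m inch '[0,0,0,0,0,0]'
```

```text
time_s: 36.48
eef_pos: [549.9, 67.0, 77.6]
ee_rot: [0.531, -0.531, 0.467, -0.468]
force: [-3.2, -0.1, 9.1]
grip_width: 0.561
time_s: 36.57
eef_pos: [549.9, 67.0, 77.7]
ee_rot: [0.531, -0.53, 0.467, -0.468]
force: [-3.4, -0.6, 8.6]
grip_width: 0.558
```

```bash
python3 -m inch '[0,-0.03,0,0,0,0,0,-0.03,0,0,0,0]'; python3 -m inch '[0,0,0,0,0,0,0,0,0,0,0,0,0,0,0,0,0,0,0,0,0,0,0,0]' -0.6; python3 -m inch '[0,-2,0,0,0,0,0,-4,0,0,0,0,0,-7,0,0,0,0,0,-10,0,0,0,0,0,-13,0,0,0,0,0,-14,0,0,0,0]' -1;python3 look.py n scene;python3 to.py 468.2 278 215 7.1
```

```text
time_s: 36.73
eef_pos: [549.9, 67.0, 77.7]
ee_rot: [0.531, -0.53, 0.467, -0.468]
force: [-2.8, 0.3, 7.1]
grip_width: 0.554
time_s: 37.07
eef_pos: [549.8, 67.0, 77.0]
ee_rot: [-0.53, 0.531, -0.468, 0.467]
force: [0.8, 0.5, 1.0]
grip_width: 0.8
time_s: 37.57
eef_pos: [551.1, 66.9, 221.6]
ee_rot: [0.532, -0.529, 0.466, -0.469]
force: [1.1, -0.4, 0.7]
grip_width: 0.999
t 37.62 pos [551.2  66.9 221.6] F [ 0.5 -1.3  1.3] grip 1.001 j [-0.09  0.38  1.43  0.    1.33 -0.22]
tool axes x [ 0.126 -0.992  0.001] z [0.992 0.126 0.007]
shift cm [-21.98   0.58  -5.59] turn [-0.007  0.002  0.001]
```

View pics/n_scene.png

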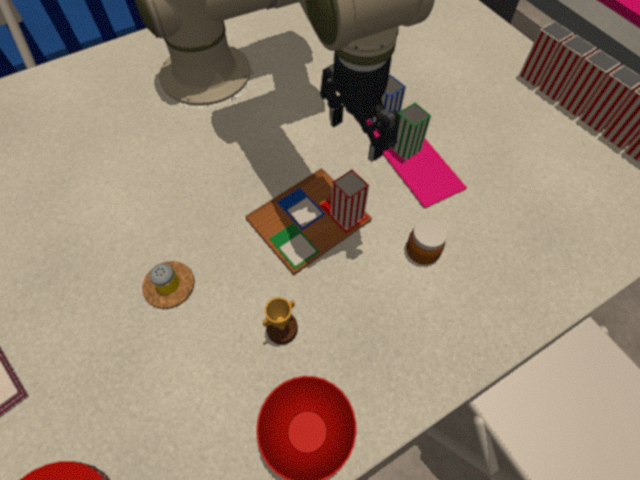

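Red is standing on its mat; shaker upright on the coaster. Now green (468.2, 278).

```bash
python3 -m inch '[-3,0,-0.8,0,0,0,-7,0,-1.8,0,0,0,-11,0,-2.8,0,0,0,-15,0,-3.8,0,0,0,-18,0,-4.7,0,0,0,-20.5,0,-5.2,0,0,0,-22,0,-5.5,0,0,0,-22,0,-5.5,0,0,0]';python3 -m inch '[0,0,0,0,0,0,0,0,0,0,0,0,0,0,0,0,0,0]'; python3 to.py 468.2 278 72 7.1
```

```text
time_s: 38.28
eef_pos: [466.0, 280.6, 215.8]
ee_rot: [-0.531, 0.532, -0.467, 0.466]
force: [-0.1, 0.6, 0.4]
grip_width: 1.005
time_s: 38.53
eef_pos: [468.0, 277.4, 216.8]
ee_rot: [-0.53, 0.53, -0.468, 0.468]
force: [-0.2, 0.3, 1.3]
grip_width: 0.999
t 38.53 pos [468.  277.4 216.8] F [-0.2  0.3  1.3] grip 0.999 j [ 0.32  0.37  1.46 -0.    1.31  0.2 ]
tool axes x [ 0.124 -0.992  0.   ] z [ 0.992  0.124 -0.001]
shift cm [-0.06 14.48  0.04] turn [0.001 0.001 0.   ]
```

```bash
python3 -m inch '[0,2,0,0,0,0, 0,4.5,0,0,0,0, 0,7,0,0,0,0, 0,9.5,0,0,0,0, 0,11.5,0,0,0,0, 0,13,0,0,0,0, 0,14.2,0,0,0,0,0,14.5,0,0,0,0]';  python3 -m inch '[0,0,0,0,0,0,0,0,0,0,0,0,0,0,0,0,0,0,0,0,0,0,0,0]'; python3 to.py 468.2 278 72 7.1;python3 -m inch '[0,0,0,0,0,0,0,0,0,0,0,0,0,0,0,0,0,0,0,0,0,0,0,0,0,0,0,0,0,0,0,0,0,0,0,0,0,0,0,0,0,0,0,0,0,0,0,0]' 1 30
```

```text
time_s: 39.2
eef_pos: [467.1, 277.1, 70.3]
ee_rot: [-0.529, 0.531, -0.468, 0.467]
force: [-0.1, 0.3, -1.0]
grip_width: 0.996
time_s: 39.53
eef_pos: [468.1, 278.3, 73.1]
ee_rot: [0.531, -0.53, 0.467, -0.468]
force: [-1.6, 0.1, 0.4]
grip_width: 1.003
t 39.53 pos [468.1 278.3  73.1] F [-1.6  0.1  0.4] grip 1.003 j [ 0.32  0.53  1.63 -0.    0.99  0.2 ]
tool axes x [ 0.125 -0.992 -0.   ] z [0.992 0.125 0.001]
shift cm [0.04 0.11 0.01] turn [-0.001  0.002 -0.   ]
time_s: 40.2
eef_pos: [467.6, 278.4, 72.6]
ee_rot: [0.531, -0.53, 0.468, -0.468]
force: [-2.5, -1.6, 6.1]
grip_width: 0.562
```

```bash
python3 -m inch '[0,-1,0,0,0,0,0,-3,0,0,0,0,0,-5,0,0,0,0,0,-7,0,0,0,0,0,-9,0,0,0,0,0,-11,0,0,0,0,0,-13,0,0,0,0,0,-15,0,0,0,0]'; python3 to.py 566.5 -57.6 223 7.3
```

```text
time_s: 40.87
eef_pos: [467.5, 278.3, 223.7]
ee_rot: [0.531, -0.53, 0.467, -0.468]
force: [0.4, -0.4, -0.5]
grip_width: 0.564
t 40.87 pos [467.5 278.3 223.7] F [ 0.4 -0.4 -0.5] grip 0.564 j [ 0.32  0.36  1.45 -0.    1.33  0.2 ]
tool axes x [ 0.126 -0.992 -0.   ] z [0.992 0.126 0.   ]
shift cm [34.57  0.07  5.6 ] turn [-0.    -0.001 -0.   ]
```

```bash
python3 -m inch '[2,0,0.3,0,0,0,6,0,1,0,0,0,10,0,1.6,0,0,0,14,0,2.2,0,0,0,18,0,2.9,0,0,0,22,0,3.5,0,0,0,26,0,4.2,0,0,0,30,0,4.8,0,0,0]';python3 -m inch '[2,0,0.4,0,0,0,4,0,0.7,0,0,0,4.6,0,0.8,0,0,0,4.6,0,0.8,0,0,0,4.6,0,0.8,0,0,0,4.6,0,0.8,0,0,0]';python3 to.py 566.5 -57.6 90 7.3; python3 look.py o scene
```

```text
time_s: 41.53
eef_pos: [553.1, -15.3, 222.8]
ee_rot: [0.531, -0.53, 0.467, -0.468]
force: [0.7, 0.7, -0.9]
grip_width: 0.562
time_s: 42.03
eef_pos: [566.4, -56.7, 222.5]
ee_rot: [0.531, -0.531, 0.467, -0.467]
force: [0.1, 0.4, -0.8]
grip_width: 0.559
t 42.03 pos [566.4 -56.7 222.5] F [ 0.1  0.4 -0.8] grip 0.559 j [-0.31  0.42  1.37  0.    1.35 -0.43]
tool axes x [ 0.127 -0.992 -0.   ] z [0.992 0.127 0.   ]
shift cm [ 9.000e-02  1.325e+01 -1.000e-02] turn [-0. -0. -0.]
```

View pics/o_scene.png

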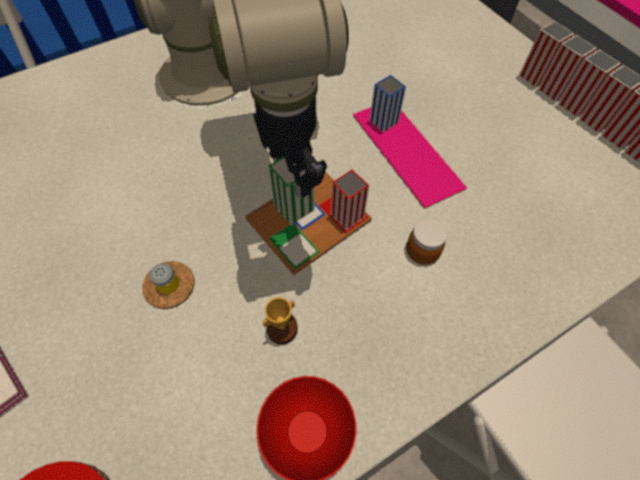

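```bash
python3 -m inch '[0.05,2,0,0,0,0,0.05,4,0,0,0,0,0.05,6,0,0,0,0,0.05,8,0,0,0,0,0.05,10,0,0,0,0,0.05,12,0,0,0,0,0.05,13.2,0,0,0,0,0.05,13.4,0,0,0,0]';python3 -m inch '[0,0,0,0,0,0,0,0,0,0,0,0,0,0,0,0,0,0,0,0,0,0,0,0]';python3 to.py 566.5 -57.6 78.6 7.3
```

```text
time_s: 42.75
eef_pos: [565.5, -57.1, 86.2]
ee_rot: [-0.53, 0.531, -0.468, 0.466]
force: [-0.1, -0.3, -1.5]
grip_width: 0.557
time_s: 43.08
eef_pos: [567.2, -58.3, 89.3]
ee_rot: [0.531, -0.53, 0.467, -0.468]
force: [-0.4, -0.2, -0.4]
grip_width: 0.562
t 43.08 pos [567.2 -58.3  89.3] F [-0.4 -0.2 -0.4] grip 0.562 j [-0.31  0.55  1.53 -0.    1.05 -0.43]
tool axes x [ 0.126 -0.992  0.001] z [0.992 0.126 0.002]
shift cm [-0.08  1.07 -0.06] turn [-0.002 -0.001  0.001]
```

```bash
python3 -m inch '[-0.05,0.4,0,0,0,0,-0.05,0.7,0,0,0,0,-0.05,1,0,0,0,0,-0.05,1,0,0,0,0,-0.05,1,0,0,0,0,-0.05,1,0,0,0,0,-0.05,1,0,0,0,0]';python3 -m inch '[0,0,0,0,0,0]'
```

```text
time_s: 43.67
eef_pos: [566.7, -58.0, 78.4]
ee_rot: [-0.53, 0.531, -0.467, 0.468]
force: [-1.8, -0.6, 4.1]
grip_width: 0.559
time_s: 43.75
eef_pos: [566.7, -58.0, 78.5]
ee_rot: [-0.53, 0.531, -0.467, 0.468]
force: [-2.6, -0.9, 5.4]
grip_width: 0.559
```

```bash
python3 -m inch '[0,0,0,0,0,0,0,0,0,0,0,0,0,0,0,0,0,0,0,0,0,0,0,0]' -0.6; python3 -m inch '[0,-2,0,0,0,0,0,-4,0,0,0,0,0,-7,0,0,0,0,0,-10,0,0,0,0,0,-13,0,0,0,0,0,-14,0,0,0,0]' -1;python3 to.py 374.8 283.6 215 7.1
```

```text
time_s: 44.08
eef_pos: [566.7, -57.8, 78.1]
ee_rot: [0.531, -0.53, 0.468, -0.467]
force: [0.2, 0.5, -0.3]
grip_width: 0.8
time_s: 44.58
eef_pos: [567.9, -58.1, 222.8]
ee_rot: [0.531, -0.53, 0.465, -0.47]
force: [1.1, -0.6, 0.6]
grip_width: 1.001
t 44.58 pos [567.9 -58.1 222.8] F [ 1.1 -0.6  0.6] grip 1.001 j [-0.31  0.42  1.37  0.    1.34 -0.43]
tool axes x [ 0.126 -0.992  0.003] z [0.992 0.126 0.006]
shift cm [-36.33   0.59 -14.86] turn [-0.006  0.002  0.003]
```

```bash
python3 -m inch '[-3,0,-1.2,0,0,0,-6.5,0,-2.7,0,0,0,-10,0,-4.2,0,0,0,-13.5,0,-5.6,0,0,0,-17,0,-7,0,0,0,-20.5,0,-8.4,0,0,0,-24,0,-9.8,0,0,0,-27.5,0,-11.2,0,0,0]';python3 -m inch '[-3,0,-1.3,0,0,0,-6,0,-2.4,0,0,0,-8.8,0,-3.6,0,0,0,-8.8,0,-3.6,0,0,0,-8.8,0,-3.6,0,0,0,-8.8,0,-3.6,0,0,0,-8.8,0,-3.6,0,0,0]';python3 to.py 374.8 283.6 72 7.1
```

```text
time_s: 45.25
eef_pos: [419.7, 202.2, 218.0]
ee_rot: [-0.53, 0.53, -0.468, 0.467]
force: [-0.1, -0.6, -0.5]
grip_width: 1.0
time_s: 45.83
eef_pos: [374.7, 282.9, 218.1]
ee_rot: [-0.53, 0.53, -0.468, 0.468]
force: [0.7, 0.2, -0.3]
grip_width: 1.004
t 45.83 pos [374.7 282.9 218.1] F [ 0.7  0.2 -0.3] grip 1.004 j [ 0.4   0.2   1.68 -0.    1.26  0.27]
tool axes x [ 0.124 -0.992  0.   ] z [ 0.992  0.124 -0.   ]
shift cm [-0.07 14.61  0.02] turn [0.    0.001 0.   ]
```

```bash
python3 -m inch '[0,2,0,0,0,0, 0,4.5,0,0,0,0, 0,7,0,0,0,0, 0,9.5,0,0,0,0, 0,11.5,0,0,0,0, 0,13,0,0,0,0, 0,14.2,0,0,0,0,0,14.6,0,0,0,0]';  python3 -m inch '[0,0,0,0,0,0,0,0,0,0,0,0,0,0,0,0,0,0,0,0,0,0,0,0]'; python3 to.py 374.8 283.6 72 7.1;python3 -m inch '[0,0,0,0,0,0,0,0,0,0,0,0,0,0,0,0,0,0,0,0,0,0,0,0,0,0,0,0,0,0,0,0,0,0,0,0,0,0,0,0,0,0,0,0,0,0,0,0]' 1 30; python3 -m inch '[0,-1,0,0,0,0,0,-3,0,0,0,0,0,-5,0,0,0,0,0,-7,0,0,0,0,0,-9,0,0,0,0,0,-11,0,0,0,0,0,-13,0,0,0,0,0,-15,0,0,0,0]'; python3 to.py 498.9 -2.8 223 7.3
```

```text
time_s: 46.5
eef_pos: [374.0, 282.5, 70.6]
ee_rot: [-0.529, 0.531, -0.468, 0.468]
force: [-0.7, 0.4, 0.2]
grip_width: 0.999
time_s: 46.83
eef_pos: [374.7, 283.7, 73.0]
ee_rot: [0.531, -0.53, 0.467, -0.468]
force: [0.4, 0.2, -0.5]
grip_width: 0.996
t 46.83 pos [374.7 283.7  73. ] F [ 0.4  0.2 -0.5] grip 0.996 j [ 0.4   0.39  1.85 -0.    0.9   0.27]
tool axes x [ 0.125 -0.992 -0.   ] z [0.992 0.125 0.001]
shift cm [0.01 0.1  0.01] turn [-0.001  0.002 -0.   ]
time_s: 47.5
eef_pos: [374.2, 283.7, 72.5]
ee_rot: [0.531, -0.53, 0.468, -0.468]
force: [-1.8, -0.7, 6.0]
grip_width: 0.559
time_s: 48.17
eef_pos: [374.0, 283.6, 223.8]
ee_rot: [0.531, -0.53, 0.467, -0.468]
force: [-0.0, -0.3, -1.5]
grip_width: 0.559
t 48.17 pos [374.  283.6 223.8] F [-0.  -0.3 -1.5] grip 0.559 j [ 0.4   0.2   1.67 -0.    1.28  0.27]
tool axes x [ 0.126 -0.992 -0.   ] z [0.992 0.126 0.   ]
shift cm [29.98  0.08  8.79] turn [-0.    -0.001 -0.   ]
```

```bash
python3 -m inch '[2,0,0.6,0,0,0,6,0,1.8,0,0,0,10,0,3,0,0,0,14,0,4.1,0,0,0,18,0,5.3,0,0,0,22,0,6.5,0,0,0,26,0,7.6,0,0,0,29,0,8.5,0,0,0]';python3 -m inch '[0.9,0,0.3,0,0,0,0.9,0,0.3,0,0,0,0.9,0,0.3,0,0,0,0.9,0,0.3,0,0,0]';python3 to.py 498.9 -2.5 90 7.3
```

```text
time_s: 48.83
eef_pos: [495.6, 3.6, 222.8]
ee_rot: [-0.53, 0.53, -0.468, 0.468]
force: [1.0, -0.1, 0.1]
grip_width: 0.561
time_s: 49.17
eef_pos: [498.6, -0.7, 222.5]
ee_rot: [0.531, -0.531, 0.467, -0.467]
force: [-1.1, 0.3, -0.3]
grip_width: 0.556
t 49.17 pos [498.6  -0.7 222.5] F [-1.1  0.3 -0.3] grip 0.556 j [-0.24  0.26  1.59  0.    1.29 -0.36]
tool axes x [ 0.127 -0.992 -0.   ] z [ 0.992  0.127 -0.   ]
shift cm [ 0.19 13.25  0.  ] turn [ 0. -0. -0.]
```

```bash
python3 -m inch '[0.1,2,0,0,0,0,0.1,4,0,0,0,0,0.1,6,0,0,0,0,0.1,8,0,0,0,0,0.1,10,0,0,0,0,0.1,12,0,0,0,0,0.1,13.2,0,0,0,0,0.1,13.4,0,0,0,0]';python3 -m inch '[0,0,0,0,0,0,0,0,0,0,0,0,0,0,0,0,0,0,0,0,0,0,0,0]';python3 to.py 498.9 -2.5 78.5 7.3
```

```text
time_s: 49.83
eef_pos: [497.8, -1.3, 86.6]
ee_rot: [-0.53, 0.532, -0.468, 0.466]
force: [-0.3, 0.6, -1.1]
grip_width: 0.558
time_s: 50.17
eef_pos: [499.6, -2.8, 89.2]
ee_rot: [0.531, -0.53, 0.467, -0.468]
force: [0.3, 0.1, -0.8]
grip_width: 0.557
t 50.17 pos [499.6  -2.8  89.2] F [ 0.3  0.1 -0.8] grip 0.557 j [-0.24  0.42  1.75  0.    0.97 -0.37]
tool axes x [ 0.126 -0.992  0.001] z [0.992 0.126 0.002]
shift cm [-0.04  1.07 -0.07] turn [-0.002 -0.001  0.001]
```

```bash
python3 -m inch '[-0.03,0.4,0,0,0,0,-0.03,0.7,0,0,0,0,-0.03,1,0,0,0,0,-0.03,1,0,0,0,0,-0.03,1,0,0,0,0,-0.03,1,0,0,0,0,-0.03,1,0,0,0,0]';python3 -m inch '[0,0,0,0,0,0]';  python3 -m inch '[0,0,0,0,0,0,0,0,0,0,0,0,0,0,0,0,0,0,0,0,0,0,0,0]' -0.6; python3 -m inch '[0,-2,0,0,0,0,0,-4,0,0,0,0,0,-7,0,0,0,0,0,-10,0,0,0,0,0,-13,0,0,0,0,0,-16,0,0,0,0,0,-18,0,0,0,0]'; python3 to.py 400 280 250 7.1
```

```text
time_s: 50.75
eef_pos: [499.1, -2.7, 78.4]
ee_rot: [-0.53, 0.531, -0.468, 0.467]
force: [-3.0, -1.4, 5.8]
grip_width: 0.559
time_s: 50.83
eef_pos: [499.1, -2.7, 78.4]
ee_rot: [-0.53, 0.531, -0.468, 0.467]
force: [-2.9, 0.1, 5.7]
grip_width: 0.561
time_s: 51.17
eef_pos: [499.2, -2.6, 78.1]
ee_rot: [0.53, -0.53, 0.468, -0.468]
force: [-0.1, 0.1, -0.3]
grip_width: 0.796
time_s: 51.75
eef_pos: [499.6, -2.6, 261.2]
ee_rot: [0.531, -0.53, 0.467, -0.468]
force: [0.4, -0.3, -1.2]
grip_width: 0.798
t 51.75 pos [499.6  -2.6 261.2] F [ 0.4 -0.3 -1.2] grip 0.798 j [-0.24  0.23  1.52  0.    1.38 -0.37]
tool axes x [ 0.126 -0.992  0.001] z [0.992 0.126 0.003]
shift cm [-29.29   1.06  -6.33] turn [-0.003  0.002  0.001]
```

Move the arm aside and inspect.

```bash
python3 -m inch '[-3,0,-0.6,0,0,0,-7,0,-1.5,0,0,0,-11,0,-2.4,0,0,0,-15,0,-3.2,0,0,0,-19,0,-4,0,0,0,-23,0,-5,0,0,0,-27,0,-6,0,0,0,-29,0,-6.3,0,0,0]'; python3 -m inch '[0,0,0,0,0,0,0,0,0,0,0,0,0,0,0,0,0,0]'; python3 look.py p scene top; python3 -c "
import cv2
a=cv2.imread('pics/p_top.png')[195:335,235:390]
cv2.imwrite('pics/p_top_crop.png',cv2.convertScaleAbs(cv2.resize(a,None,fx=4,fy=4,interpolation=cv2.INTER_CUBIC),alpha=1.6))"
```

```text
time_s: 52.42
eef_pos: [398.1, 280.4, 258.4]
ee_rot: [0.531, -0.531, 0.467, -0.467]
force: [0.2, -0.4, -0.1]
grip_width: 0.799
time_s: 52.67
eef_pos: [400.5, 276.6, 258.1]
ee_rot: [-0.53, 0.531, -0.468, 0.468]
force: [0.5, 0.3, -0.2]
grip_width: 0.803
```

View pics/p_top_crop.png

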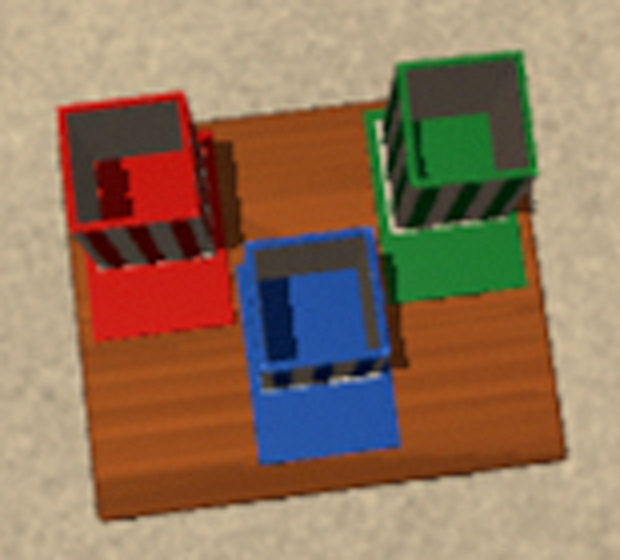

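View pics/p_scene.png

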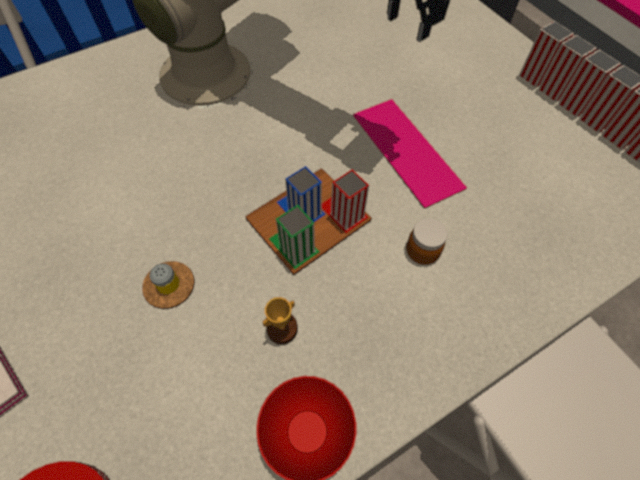

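View pics/p_top.png

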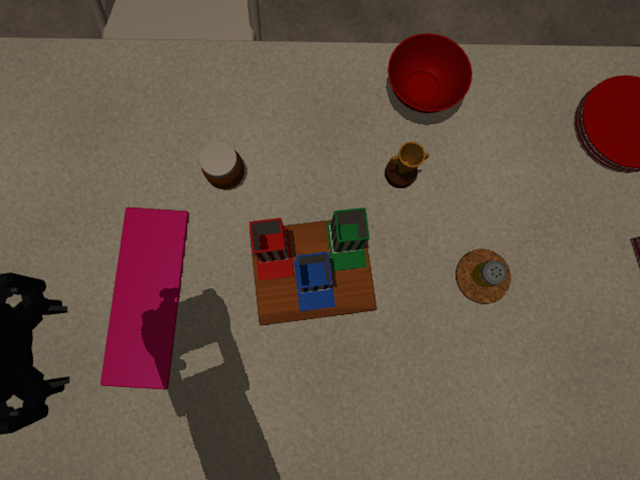

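Run:
```python
from geo import *
S=[(24,24),(24,-24),(-24,-24),(-24,24)]
d=dict(red=[(58,106),(184,93),(215,215),(75,234)],green=[(399,66),(522,52),(536,174),(410,187)],blue=[(245,244),(373,230),(388,358),(257,371)])
W={'red':(550,67.4),'blue':(498.7,-2.7),'green':(566.2,-57.5)}
for k,v in d.items():
    f,e=fit([ray('top',((x+.5)/4-.5+235,(y+.5)/4-.5+195),119) for x,y in v],S,0);print(k,f,e,'off',np.round(f[:2]-W[k],1))
print(ray('top',(412,154),100))
s=ctrl.sense();print(s['time_s'],np.abs(s['dq']).max())
```

```text
red [549.9  65.2   9.4] 2.9 off [-0.1 -2.2]
green [566.3 -59.1   5.7] 1.1 off [ 0.1 -1.6]
blue [498.3  -2.5   6. ] 0.6 off [-0.4  0.2]
[ 685.22072739 -159.61239143]
52.7667 0.0029970438366484758
```

All tubs are within about 2 mm of their squares, and the trophy pixels have not moved. Handing in.

```bash
python3 -c "
from rig import ctrl
print(ctrl.finish_job())"
```

```text
the job is handed in; nothing more can be done
None
```

The job is done and handed in at about 53 s of the 131 s allowed. I stood the three tubs on the pink tray and let go. Then I stood the shaker on the cork coaster while they were still there, and put each tub back on the mat of its own colour. The hand-in reports no verdict.

**Last checks (camera pictures):**
- **Tubs:** all upright, about 2 mm (red), 1.6 mm (green) and 0.5 mm (blue) from the centres of their white squares; the limit is 12 mm. Red's rim fit was the loosest, with a residual of up to 2.9 mm.
- **Shaker:** upright, about 3 mm from the coaster's centre; the limit is 15 mm. The two cameras disagreed by about 4 mm on its position. The object finder's points, taken amid what shows of the shaker, were about 10 to 15 mm off, so I measured from zoomed crops instead.
- **Trophy:** upright and in the same place in the pictures as at the start.
- **Robot:** the arm was clear of everything, and the force readings I saw stayed below 12 N.

**Oddities:**
- The red tub was gripped about 5° askew the first time; I picked it up again at the right angle before putting it back.
- The shaker's measured grip width was about 40.5 mm instead of the expected 42 mm, but the grip held.

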